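Pack the front desk's detergent case and pin it shut

TASK

Pack the carrying case for the front desk: pull the red quick-release pin out of the hasp, open the lid wide, and lay every detergent bottle standing on the counter on its side in a cradle of the case, one to a cradle, caps towards the hasp. Then press the lid down past its catches until it is fully shut and push the pin all the way home through the hasp again. Leave the other things on the counter where they are.

Things in the scene. Friction and masses are not known exactly. Their poses are not given: they have to be found in the camera images.
- case: grey open case, fixed; outside 216 (x) by 264 (y) mm, walls 75 high and 6 thick, floor 6. Origin: centre of its underside on the counter; -x is the front (hasp side, turned roughly to the robot's right), +x the back (hinge). On its front a receiver block, 44 wide, stands out 24 mm, 30 to 60 mm above the counter, with a 15 mm bore along x, 45 mm up
- lid (a joint): angle of the clear lid: 0 shut, 1.75 right back (its stop). It turns about the case's y axis. A stiff hinge keeps it at any angle. Two ball catches at its sides hold it shut: about 12 to 16 N up at the pull bar opens it; lowered, it stops on the catches at about 0.07, and about 12 to 16 N down at the pull bar presses it past them to 0
- lid_hinge (a point): middle of the hinge axis: 108 mm behind the case's origin, 75 mm up; its axes turn with the lid and equal the case's when it is shut. From the lid's front edge (216 mm from the axis) a steel hasp strap, 44 wide, runs on to 247 mm and bends down as a 5 mm plate with a 16 mm hole, which stands before the receiver's bore only when the lid is shut. Open, the plate reaches 330 mm above the counter
- lid_pull (a point): middle of the black pull bar on the lid: 16 mm thick, 24 mm long along the hinge direction, on a narrow stem. In the lid's axes (as lid_hinge) it lies 200 mm in front of the hinge axis and 32 mm above it; the lid's top face is 6 mm above that axis. Pinched by its two ends it turns between the fingers
- hasp (a point): fixed to the case, on the bore's axis, 140 mm in front of the case's origin and 45 mm above the counter: where the pin's origin is when the pin is home (it rests about 2 mm lower, its handle drooping a little). Axes as the case: +x points into the bore
- pin: quick-release pin, 0.11 kg, at the start home in the hasp. Origin: on its axis at the shoulder; +x to the tip. Shank 12 mm thick, 31 long, last 7 mm tapered to 5; flange 22 mm wide, x -4 to 0; red handle 24 x 24 mm, x -38 to -4. About 7 to 9 N pull it off its detent or push it home; it is clear after 31 mm. On the counter it lies flat on its handle, axis level, 12 mm up
- bottle0: orange detergent bottle, upright at the start, 0.15 to 0.29 kg, part filled (centre of mass about 36 mm up), 150 mm tall: round body 56 mm across and 105 high, neck 24 across, white cap 30 across from 122 to 150 mm up. Origin: centre of its base; z runs to the cap. None if this start leaves it out
- bottle1: blue detergent bottle, upright at the start, 0.15 to 0.29 kg, part filled (centre of mass about 36 mm up), 150 mm tall: round body 56 mm across and 105 high, neck 24 across, white cap 30 across from 122 to 150 mm up. Origin: centre of its base; z runs to the cap. None if this start leaves it out
- bottle2: green detergent bottle, upright at the start, 0.15 to 0.29 kg, part filled (centre of mass about 36 mm up), 150 mm tall: round body 56 mm across and 105 high, neck 24 across, white cap 30 across from 122 to 150 mm up. Origin: centre of its base; z runs to the cap. None if this start leaves it out
- bay0 (a point): cradle 0 (at y = -78 mm of the case): point on the axis of a bottle lying in it, 38 mm above the counter; axes as the case. Black rubber V, 58 wide, from x = -20 to +102 mm, edges 25 mm above the counter; in front of it the floor is free for fingertips beside the cap. A bottle's base belongs 45 to 102 mm behind this point, its cap in front
- bay1 (a point): cradle 1 (at y = 0 mm of the case): point on the axis of a bottle lying in it, 38 mm above the counter; axes as the case. Black rubber V, 58 wide, from x = -20 to +102 mm, edges 25 mm above the counter; in front of it the floor is free for fingertips beside the cap. A bottle's base belongs 45 to 102 mm behind this point, its cap in front
- bay2 (a point): cradle 2 (at y = 78 mm of the case): point on the axis of a bottle lying in it, 38 mm above the counter; axes as the case. Black rubber V, 58 wide, from x = -20 to +102 mm, edges 25 mm above the counter; in front of it the floor is free for fingertips beside the cap. A bottle's base belongs 45 to 102 mm behind this point, its cap in front
- spray: bystander: a white trigger spray bottle, 72 mm wide and 190 mm tall, standing. Origin: under its centre
- carton: bystander: a blue and orange carton lying flat, 110 x 170 x 55 mm. Origin: under its centre
- scoop: bystander: a small blue measuring cup, 56 mm wide and 50 mm tall. Origin: under its centre
- podjar: bystander: a clear jar with a green cap, 72 mm wide and 90 mm tall. Origin: under its centre
- dish: bystander: a white change dish, 100 mm wide and 30 mm tall. Origin: under its centre
- roller: bystander: a lint roller lying down: white roll 42 mm thick and 100 mm long, blue handle 110 mm long. Origin: under its centre
Things that resemble listed ones, but are neither listed nor needed, are in the scene too. What is shaped like the bottle1 but pink is not meant. Of the things that look like the bottle2, take the one that is farthest to the robot's left at the start.

How it is judged:
By the outcome, as a careful person would: the job done as asked, in the order asked, and still so for the second after the job is handed in, with the robot touching nothing.
Of bottle0, bottle1, bottle2 only 2 to 3 are there at a start; the rules pass over those that are not, and their reading is None.
At some moment in a run one of bottle0, bottle1, bottle2 may be knocked a few centimetres aside while the robot is not near it.
It also fails if it takes over 210 s, if anything falls off the work surface, if the arm or the gripper's body presses on something with over 40 N, if the wrist force passes 120 N, or if a joint passes its speed limit or range.

ROBOT

A 7-joint arm with a two-finger parallel gripper is mounted at the origin on the work surface. World frame = base frame: x ahead of the robot, y to its left, z up, the work surface at z = 0. Lengths are in m, angles in degrees, forces in N, time in s.
With the tool pointing down it reaches from about 0.425 to 0.875 m from the base axis. Payload 4.7 kg.
Tool frame: the origin (TCP) lies at the very end of the fingers, on their centre line; the grasp point (between the pads) lies behind it (env.pinch_z is the z of the grasp point in the tool frame, in m); z points along the fingers, y is the direction in which the jaws open and shut (so a half turn about z gives the same grasp; the last joint's range is limited). The gripper opens to 87 mm and grips with 3 to 60 N. Pads are 19 mm wide; open, the fingers measure 117 mm over their backs; the gripper's body (75 mm by 190 mm) begins 51 mm behind the grasp point.
Start: joints at [-76.312, 18.392, -4.016, 83.108, 1.295, 78.541, -3.26], TCP at [0.145, 0.634, 0.223] pointing down, gripper open.
Joint ranges: [-163.93, 163.93], [-17.29, 119.83], [-79.2, 71.16], [3.27, 140.29], [-89.18, 269.18], [5.43, 117.66], [-154.24, 154.24]. Speed limits (degrees/s): [147.25, 147.25, 180, 180, 180, 180, 180].

INTERFACE

Orientations are given as [roll, pitch, yaw] about the fixed x, y, z axes, in that order (R = Rz(yaw) Ry(pitch) Rx(roll)).
In Python, from cell import readout, read_camera, env gives the robot as it stands. The module is installed in compiled form; this text tells all that it offers.
- The arm moves only by the tool servo_tool, never from a script. Its argument "plan" is a list that holds one entry, the list of rows, each a list of 5 numbers: the finger opening in m, from 0 to 0.087, then the shift along the tool's x, y, z in m, then the turn about the tool's z in rad. In form: [[[jaw, x, y, z, yaw], ...]]. A call has 1 to 12 rows; each row is the pose to reach, as a shift and turn from the pose measured when the call began, along the tool's axes at that moment; what a row does not reach only later rows make up. A row lasts 1/12 s, in which the tool goes at most 41.7 mm and 7.16 degrees, less where a joint would pass 70% of its speed; a pose out of reach is approached as far as the arm can. A call with a gripper value outside its range is refused whole. The fingers move at their own pace and stop on an object; "force" is the grip in N (left out, the last holds). Time passes only in rows, so rows that repeat a pose let the fingers close. It gives the time, the measured TCP pose, the force and the opening at its end, in the units of the state.
- readout.get_obs(): the state, without advancing time (a new reading comes with each control period).
- read_camera(name): name is "side" or "top"; returns a dict with "image" (480x640x3 uint8, red, green, blue), "range_z" (480x640 float32, m along the optical axis (not along the pixel's ray), 0 where there is no reading), "mtx" (3x3 intrinsics, pixels), "camera_from_world" (4x4, takes a point from world to camera coordinates). Camera axes: x right, y up, looking along -z (the intrinsics and any distortion apply to the point x, -y, -z); pixel columns grow to the right and rows downward; lengths in m; the calibration is good to about 2 mm. A picture is of the moment at which its call begins.
- env.sign_off(): hands the job in, once; it reports no verdict.
The state is a dict: "time_s": time; "qpos": joint angles; "joint_velocities": joint speeds; "effort": joint torques, N m; "tool_pos": TCP position; "tool_rot": TCP orientation; "force": force on the tool from outside, world axes, zero at the start; "wrist_torque": the same for the moment, N m; "grip_width": finger opening in m.
Only numpy, scipy, OpenCV 4.12 (cv2) and the standard library are available. Lean on these libraries where they do the work, as an engineer would, in place of code of your own. Each camera call takes 0.05 s, during which the arm holds its last target. There are 200 camera calls.

## Working session

There is one attempt and no reset: what is moved stays moved. The work goes in short steps, Python scripts to look and compute and a tool call to move; the robot and the scene stay as the last step left them, time stands still between calls to the robot, and variables do not carry over. Pictures are saved under pics/ and viewed, about 12 in all and at most 16, crops included, and the job is handed in when it is done.

Besides the shell and the picture viewer there is one more tool, called after "Emit:" by a JSON object that holds its "fn" and its "kwargs". servo_tool: Moves the arm, as the interface text tells. Its arguments: {"type":"object","properties":{"plan":{"type":"array"},"force":{"type":"number"}},"required":["plan"]}

```bash
mkdir -p pics; cat > h.py <<'E'
import numpy as np, cv2, pickle
from cell import readout, read_camera, env
from scipy.spatial.transform import Rotation as R
def cam(n, save=None):
    c=read_camera(n)
    if save: cv2.imwrite('pics/'+save,c['image'][:,:,::-1])
    pickle.dump(c,open(f'last_{n}.pkl','wb'))
    return c
def pts(c):
    "world point of each pixel from range"
    d=c['range_z']; K=c['mtx']; v,u=np.mgrid[0:480,0:640]
    P=np.stack([(u-K[0,2])/K[0,0]*d,-(v-K[1,2])/K[1,1]*d,-d],-1)
    T=np.linalg.inv(c['camera_from_world']); W=P@T[:3,:3].T+T[:3,3]; W[d<=0]=np.nan
    return W
def ray(c,u,v,z):
    K=c['mtx']; T=np.linalg.inv(c['camera_from_world'])
    d=T[:3,:3]@np.array([(u-K[0,2])/K[0,0],-(v-K[1,2])/K[1,1],-1]); o=T[:3,3]
    return o+d*(z-o[2])/d[2]
def proj(c,p):
    q=c['camera_from_world']@np.append(p,1); K=c['mtx']
    return K[0,0]*q[0]/-q[2]+K[0,2], K[1,1]*-q[1]/-q[2]+K[1,2]
def st():
    o=readout.get_obs(); print({k:np.round(o[k],3).tolist() for k in('time_s','tool_pos','tool_rot','force','grip_width')}); return o
def toolshift(target,o=None):
    o=o or readout.get_obs(); Rm=R.from_euler('xyz',o['tool_rot'],degrees=True).as_matrix()
    return Rm.T@(np.asarray(target)-o['tool_pos'])
E
python3 - <<'E'
from h import *
for n in('top','side'):
    c=cam(n,n+'0.png'); T=np.linalg.inv(c['camera_from_world']); print(n,T.round(3).tolist(),c['mtx'].round(1).tolist(),[k for k in c])
o=st(); print(o['qpos'],env.pinch_z,[a for a in dir(env) if a[0]!='_'],[a for a in dir(readout) if a[0]!='_'])
E
```

```text
top [[-0.014, 0.995, -0.102, 0.373], [-1.0, -0.014, 0.005, -0.078], [0.004, 0.102, 0.995, 1.191], [0.0, 0.0, 0.0, 1.0]] [[517.1, 0.0, 316.0], [0.0, 517.1, 238.8], [0.0, 0.0, 1.0]] ['image', 'range_z', 'mtx', 'camera_from_world']
side [[0.996, 0.07, -0.046, 0.405], [-0.082, 0.714, -0.695, -0.844], [-0.015, 0.696, 0.718, 0.897], [0.0, 0.0, 0.0, 1.0]] [[475.7, 0.0, 322.3], [0.0, 475.7, 239.0], [0.0, 0.0, 1.0]] ['image', 'range_z', 'mtx', 'camera_from_world']
{'time_s': 0.1, 'tool_pos': [0.145, 0.633, 0.222], 'tool_rot': [-179.899, 0.006, 167.124], 'force': [0.779, -0.183, -0.375], 'grip_width': 0.087}
[-76.31280672  18.43661681  -4.01704444  83.16878207   1.29638713
  78.54084412  -3.26021291] -0.0187 ['PlanningError', 'pinch_z', 'sign_off'] ['get_obs']
```

View pics/top0.png

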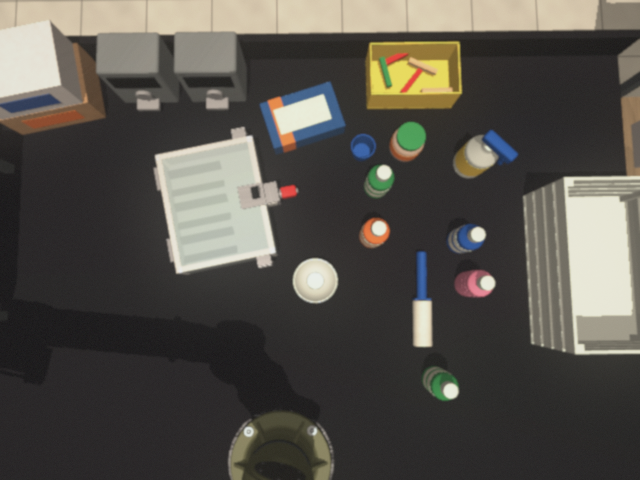

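View pics/side0.png

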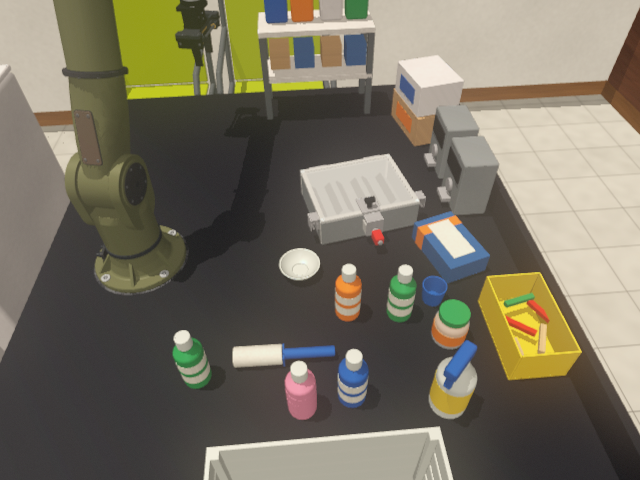

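```bash
cat > m.py <<'E'
from h import *
t=pickle.load(open('last_top.pkl','rb')); s=pickle.load(open('last_side.pkl','rb'))
def blobs(c,lo,hi,amin=60):
    h=cv2.cvtColor(c['image'],cv2.COLOR_RGB2HSV); m=cv2.inRange(h,lo,hi)
    n,l,S,C=cv2.connectedComponentsWithStats(m)
    return [(C[i].round(1),S[i].tolist()) for i in range(1,n) if S[i][4]>=amin]
W=pts(t); Ws=pts(s)
print('caps top'); 
for C,S in blobs(t,(0,0,190),(180,60,255),80):
    u,v=C.astype(int); print(C,S,ray(t,*C,.15).round(3),'rangept',np.nanmedian(W[v-2:v+3,u-2:u+3].reshape(-1,3),0).round(3))
print('caps side')
for C,S in blobs(s,(0,0,190),(180,60,255),60):
    if S[4]<800:
        u,v=C.astype(int); print(C,S,'rangept',np.nanmedian(Ws[v-2:v+3,u-2:u+3].reshape(-1,3),0).round(3))
for n,c,w in(('top',t,W),('side',s,Ws)):
    for C,S in blobs(c,(172,150,110),(180,255,255),40)+blobs(c,(0,190,110),(4,255,255),40):
        u,v=C.astype(int); print('red',n,C,S,ray(c,*C,.05).round(3),w[v,u].round(3))
E
python3 m.py; python3 - <<'E'
from h import *
t=pickle.load(open('last_top.pkl','rb'));s=pickle.load(open('last_side.pkl','rb'))
a=cv2.resize(t['image'][110:290,140:320],(600,600),interpolation=cv2.INTER_CUBIC)
b=cv2.resize(t['image'][150:410,355:505],(200*150//150*1,346))
b=cv2.resize(t['image'][150:410,355:505],(200,346));
can=np.zeros((600,800,3),np.uint8);can[:,:600]=a;can[:346,600:]=b
cv2.imwrite('pics/crop1.png',can[:,:,::-1])
W=pts(t)
for v,u in((205,200),(153,160),(139,247),(262,270),(268,180),(195,262),(190,289),(200,165)): print(u,v,W[v,u].round(3))
E
```

```text
caps top
[32.5 43.2] [0, 1, 81, 97, 5782] [0.901 0.506 0.15 ] rangept [0.876 0.479 0.2  ]
[274.8  15.6] [81, 0, 391, 35, 12295] [ 0.955 -0.003  0.15 ] rangept [ 1.46   0.064 -0.749]
[533.4  14.2] [472, 0, 126, 30, 3627] [ 0.952 -0.552  0.15 ] rangept [ 1.451 -0.96  -0.75 ]
[302.2 113.9] [274, 95, 57, 39, 1354] [ 0.74  -0.059  0.15 ] rangept [ 0.776 -0.057  0.055]
[216.4 204. ] [156, 136, 119, 137, 9872] [0.554 0.118 0.15 ] rangept [0.566 0.131 0.081]
[481.  157.7] [469, 149, 25, 17, 284] [ 0.643 -0.426  0.15 ] rangept [ 0.649 -0.432  0.131]
[383.8 172.1] [377, 166, 14, 13, 146] [ 0.615 -0.225  0.15 ] rangept [ 0.616 -0.223  0.148]
[597.9 256.9] [564, 176, 76, 178, 7869] [ 0.435 -0.653  0.15 ] rangept [ 0.446 -0.731  0.006]
[270.1 194.8] [266, 186, 10, 17, 95] [0.571 0.008 0.15 ] rangept [0.587 0.015 0.077]
[378.5 227.8] [372, 221, 14, 15, 159] [ 0.5   -0.211  0.15 ] rangept [ 0.502 -0.21   0.149]
[477.6 234. ] [471, 227, 14, 14, 149] [ 0.485 -0.412  0.15 ] rangept [ 0.485 -0.411  0.149]
[315.1 278.7] [294, 259, 43, 43, 1359] [ 0.399 -0.081  0.15 ] rangept [ 0.404 -0.081  0.004]
[487.
[... 917 characters left out ...]
 66] rangept [ 0.689 -0.32   0.068]
[181.4 336.7] [174, 330, 16, 14, 175] rangept [ 0.175 -0.344  0.152]
[353.6 356. ] [346, 349, 16, 15, 195] rangept [ 0.483 -0.414  0.152]
[298.3 368.3] [290, 361, 17, 16, 207] rangept [ 0.385 -0.429  0.152]
[441.6 371.1] [438, 360, 11, 24, 126] rangept [ 0.638 -0.44   0.12 ]
[471.1 384. ] [467, 378, 9, 14, 61] rangept [ 0.685 -0.469  0.12 ]
red side [537.1 307. ] [529, 301, 17, 15, 50] [ 0.905 -0.273  0.05 ] [ 0.909 -0.268  0.042]
200 205 [0.564 0.167 0.078]
160 153 [ 0.703  0.279 -0.001]
247 139 [0.709 0.064 0.082]
270 262 [0.438 0.015 0.078]
180 268 [0.428 0.207 0.083]
262 195 [0.584 0.032 0.08 ]
289 190 [ 0.6   -0.026  0.05 ]
165 200 [0.576 0.243 0.08 ]
```

View pics/crop1.png

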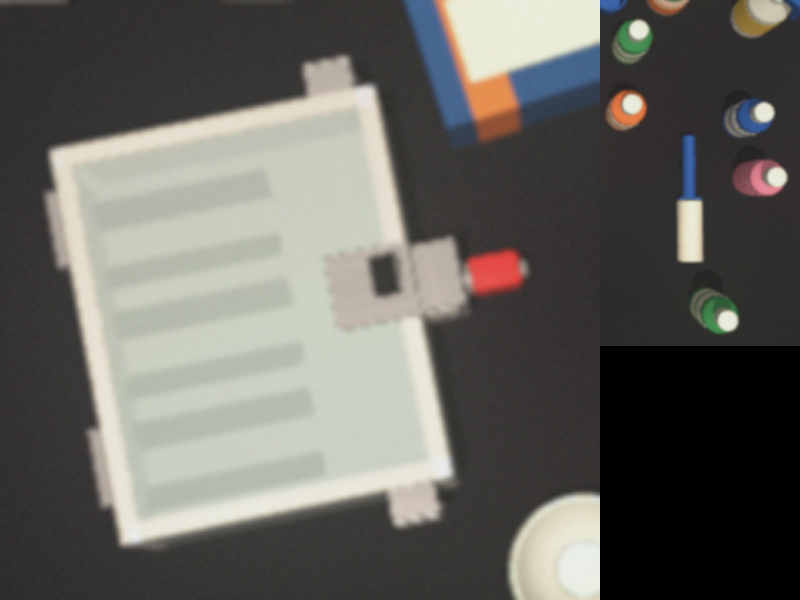

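```bash
python3 - <<'E'
from h import *
t=pickle.load(open('last_top.pkl','rb'))
cor=[(155,154.8),(251.8,136.4),(275.8,254.2),(177.5,273.5)]
P=np.array([ray(t,*c,.081)[:2] for c in cor]); print(P.round(3))
print('sides',[np.linalg.norm(P[i]-P[(i+1)%4]).round(4) for i in range(4)])
h=cv2.cvtColor(t['image'],cv2.COLOR_RGB2HSV); m=cv2.inRange(h,(0,0,150),(180,70,255)); m[:,300:]=0;m[:120]=0;m[:,:140]=0;m[290:]=0
m=cv2.morphologyEx(m,cv2.MORPH_OPEN,np.ones((25,25)))
cs,_=cv2.findContours(m,0,2); cn=max(cs,key=cv2.contourArea)[:,0]
Q=np.array([ray(t,*c,.081)[:2] for c in cn],np.float32); r=cv2.minAreaRect(Q*1000); print(r)
ex=((P[0]-P[1])+(P[3]-P[2])); yaw=np.degrees(np.arctan2(ex[1],ex[0])); ey=(P[3]-P[0])+(P[2]-P[1]); print(yaw, np.degrees(np.arctan2(ey[1],ey[0])),P.mean(0))
R_=h[:,:,0]; mm=(((R_<6)|(R_>170))&(h[:,:,1]>120)&(h[:,:,2]>120)); mm[:,320:]=0;mm[:,:270]=0;mm[:150]=0;mm[230:]=0
v,u=np.nonzero(mm); print('pin',u.mean(),v.mean(),ray(t,u.mean(),v.mean(),.055),u.min(),u.max(),v.min(),v.max())
print('bar',ray(t,255.2,192.5,.11))
yaw=np.radians(yaw); e=np.array([np.cos(yaw),np.sin(yaw)]); o=P.mean(0)
print('expected pinhandle',o-e*(.140+.021),'bar',o+e*(.108-.2))
E
```

```text
[[0.676 0.266]
 [0.715 0.054]
 [0.454 0.003]
 [0.416 0.213]]
sides [np.float64(0.2155), np.float64(0.2655), np.float64(0.2141), np.float64(0.2657)]
((564.2052612304688, 136.3621826171875), (271.95391845703125, 226.44854736328125), 10.894705772399902)
100.34433394478789 -168.7262226506249 [0.56548306 0.13384915]
pin 288.2280701754386 191.01169590643275 [ 0.59713827 -0.02406834  0.055     ] 280 296 185 197
bar [0.58402416 0.04331229 0.11      ]
expected pinhandle [ 0.59439278 -0.02453402] bar [0.5820029  0.04334448]
```

Emit:
{"fn": "servo_tool", "kwargs": {"plan": [[[0.06,-0.294,-0.27,0,0.6],[0.06,-0.294,-0.27,0,0.6],[0.06,-0.294,-0.27,0,0.6],[0.06,-0.294,-0.27,0,0.6],[0.06,-0.294,-0.27,0,0.6],[0.06,-0.294,-0.27,0,0.6],[0.06,-0.294,-0.27,0,0.6],[0.06,-0.588,-0.543,0,1.157],[0.06,-0.588,-0.543,0,1.157],[0.06,-0.588,-0.543,0,1.157],[0.06,-0.588,-0.543,0,1.157],[0.06,-0.588,-0.543,0,1.157]]], "force": 20}}

```text
time_s: 1.1
tool_pos: [0.4281, 0.2192, 0.2222]
tool_rot: [-180.0, 0.1, 100.5]
force: [1.7, 0.5, -0.2]
grip_width: 0.06
```

Emit:
{"fn": "servo_tool", "kwargs": {"plan": [[[0.06,-0.272,0.121,0.05,-0.005],[0.06,-0.272,0.121,0.05,-0.005],[0.06,-0.272,0.121,0.05,-0.005],[0.06,-0.272,0.121,0.05,-0.005],[0.06,-0.272,0.121,0.05,-0.005],[0.06,-0.272,0.121,0.05,-0.005],[0.06,-0.272,0.121,0.05,-0.005],[0.06,-0.272,0.121,0.05,-0.005],[0.06,-0.272,0.121,0.05,-0.005]]]}}

```text
time_s: 1.85
tool_pos: [0.597, -0.0316, 0.1712]
tool_rot: [-179.8, 0.3, 100.4]
force: [0.2, 0.1, -0.0]
grip_width: 0.0596
```

```bash
python3 - <<'E'
from h import *
o=st()
s=cam('side'); t=cam('top')
cv2.imwrite('pics/close1.png',cv2.resize(s['image'][100:280,280:520],(800,600),interpolation=cv2.INTER_CUBIC)[:,:,::-1])
h=cv2.cvtColor(s['image'],cv2.COLOR_RGB2HSV); m=((h[:,:,0]<6)|(h[:,:,0]>172))&(h[:,:,1]>150)&(h[:,:,2]>90); m[:,:330]=0;m[:,420:]=0;m[:190]=0;m[270:]=0
v,u=np.nonzero(m); W=pts(s); print(u.min(),u.max(),v.min(),v.max(),np.nanmin(W[m],0).round(3),np.nanmax(W[m],0).round(3),np.nanmedian(W[m],0).round(3))
E
```

```text
{'time_s': 1.85, 'tool_pos': [0.597, -0.032, 0.171], 'tool_rot': [-179.838, 0.269, 100.391], 'force': [0.194, 0.11, -0.042], 'grip_width': 0.06}
372 383 230 244 [ 0.584 -0.042  0.003] [ 0.61  -0.009  0.06 ] [ 0.595 -0.03   0.054]
```

View pics/close1.png

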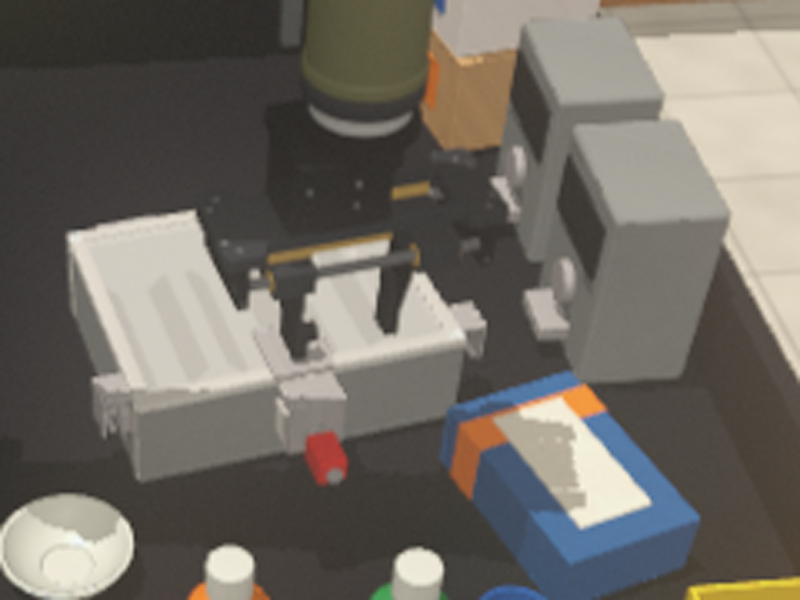

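Emit:
{"fn": "servo_tool", "kwargs": {"plan": [[[0.06,0,0,0.04,0.005],[0.06,0,0,0.08,0.005],[0.06,0.002,0,0.12,0.005],[0.06,0.002,0,0.138,0.005],[0.06,0.002,0,0.138,0.005],[0.015,0.002,0,0.138,0.005],[0.015,0.002,0,0.138,0.005],[0.015,0.002,0,0.138,0.005],[0.015,0.002,0,0.138,0.005],[0.015,0.002,0,0.138,0.005]]], "force": 35}}

```text
time_s: 2.78
tool_pos: [0.5965, -0.0241, 0.0354]
tool_rot: [180.0, 0.0, 100.5]
force: [0.8, 0.6, -0.3]
grip_width: 0.0339
```

Emit:
{"fn": "servo_tool", "kwargs": {"plan": [[[0.01,-0.002,0,0.002,0],[0.01,-0.002,0,0.002,0],[0.01,-0.002,0,0.002,0],[0.01,-0.002,0,0.002,0]]]}}

```text
time_s: 3.12
tool_pos: [0.598, -0.0264, 0.0341]
tool_rot: [179.9, 0.1, 100.4]
force: [1.9, -0.8, 2.8]
grip_width: 0.0239
```

Emit:
{"fn": "servo_tool", "kwargs": {"plan": [[[0.01,-0.01,0,0,0],[0.01,-0.02,0,0,0],[0.01,-0.03,0,0,0],[0.01,-0.045,0,0,0],[0.01,-0.06,0,0,0],[0.01,-0.06,0,0,0],[0.01,-0.06,0,0,0]]]}}

```text
time_s: 3.7
tool_pos: [0.6081, -0.0874, 0.0338]
tool_rot: [179.9, 0.1, 100.3]
force: [0.8, 0.3, -0.6]
grip_width: 0.0235
```

```bash
python3 - <<'E'
from h import *
o=st()
s=cam('side')
cv2.imwrite('pics/close2.png',cv2.resize(s['image'][160:310,300:500],(800,600),interpolation=cv2.INTER_CUBIC)[:,:,::-1])
E
```

```text
{'time_s': 3.7, 'tool_pos': [0.608, -0.087, 0.034], 'tool_rot': [179.926, 0.101, 100.259], 'force': [0.759, 0.335, -0.576], 'grip_width': 0.024}
```

View pics/close2.png

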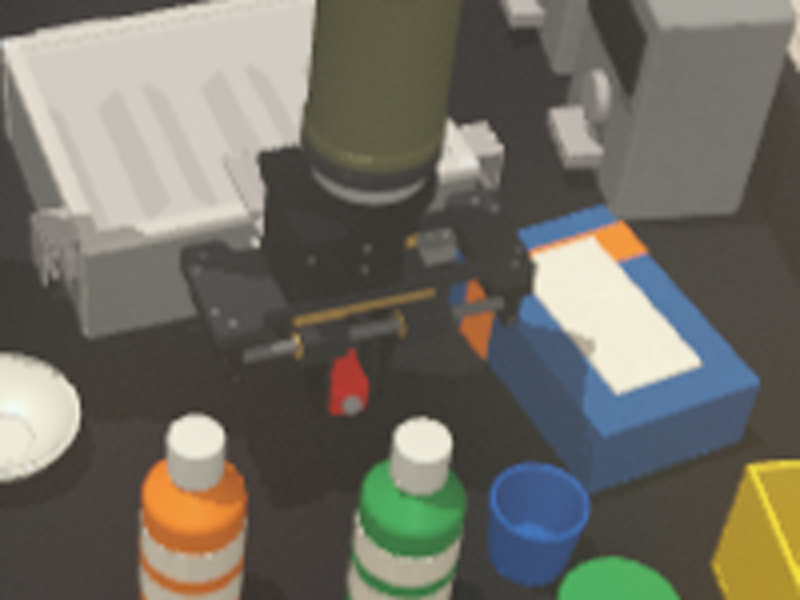

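Emit:
{"fn": "servo_tool", "kwargs": {"plan": [[[0.01,0,0,0.01,0],[0.01,0,0,0.02,0],[0.01,0,0,0.026,0],[0.01,0,0,0.03,0],[0.01,0,0,0.03,0],[0.01,0,0,0.03,0]]], "force": 30}}

```text
time_s: 4.25
tool_pos: [0.6072, -0.084, 0.0043]
tool_rot: [-179.9, -0.1, 100.4]
force: [-6.2, 1.9, 11.2]
grip_width: 0.0237
```

Emit:
{"fn": "servo_tool", "kwargs": {"plan": [[[0.05,0,0,0,0],[0.05,0,0,0,0],[0.05,0,0,0,0],[0.05,0,0,0,0],[0.05,0,0,-0.06,0],[0.05,0,0,-0.1,0],[0.05,0,0,-0.14,0],[0.05,0,0,-0.14,0],[0.05,0,0,-0.14,0]]]}}

```text
time_s: 5.0
tool_pos: [0.6106, -0.0851, 0.1495]
tool_rot: [179.6, -0.0, 100.4]
force: [-0.2, 0.3, 0.9]
grip_width: 0.0497
```

```bash
python3 - <<'E'
from h import *
o=st()
bar=np.array([.583,.0433]); 
print(toolshift([*bar,.107-.012]))
E
```

```text
{'time_s': 5.0, 'tool_pos': [0.611, -0.085, 0.15], 'tool_rot': [179.554, -0.044, 100.411], 'force': [-0.152, 0.309, 0.885], 'grip_width': 0.05}
[ 0.13125013 -0.0043951   0.05457418]
```

Emit:
{"fn": "servo_tool", "kwargs": {"plan": [[[0.05,0.04,-0.003,0,0.007],[0.05,0.08,-0.004,0,0.007],[0.05,0.12,-0.004,0,0.007],[0.05,0.131,-0.004,0,0.007],[0.05,0.131,-0.004,0,0.007],[0.05,0.131,-0.004,0.03,0.007],[0.05,0.131,-0.004,0.055,0.007],[0.05,0.131,-0.004,0.055,0.007],[0.01,0.131,-0.004,0.055,0.007],[0.01,0.131,-0.004,0.055,0.007],[0.01,0.131,-0.004,0.055,0.007],[0.01,0.131,-0.004,0.055,0.007]]], "force": 40}}

```text
time_s: 6.0
tool_pos: [0.5846, 0.0428, 0.0961]
tool_rot: [179.4, -0.0, 100.0]
force: [-0.1, -0.5, -0.3]
grip_width: 0.0313
```

Emit:
{"fn": "servo_tool", "kwargs": {"plan": [[[0.01,0,0,0,0],[0.01,0,0,0,0],[0.01,0,0,0,0],[0.01,0,0,0,0]]]}}

```text
time_s: 6.33
tool_pos: [0.5861, 0.043, 0.0971]
tool_rot: [179.2, -0.0, 100.0]
force: [4.4, 1.5, 0.9]
grip_width: 0.0236
```

Emit:
{"fn": "servo_tool", "kwargs": {"plan": [[[0.01,0.0015,0,-0.01,0],[0.01,0.0044,0,-0.0204,0],[0.01,0.009,0,-0.037,0],[0.01,0.0165,0,-0.0536,0],[0.01,0.025,0,-0.069,0],[0.01,0.0341,-0.0005,-0.0841,0],[0.01,0.045,-0.0006,-0.098,0],[0.01,0.0568,-0.0008,-0.1112,0],[0.01,0.07,-0.001,-0.123,0],[0.01,0.0839,-0.0012,-0.1339,0],[0.01,0.0839,-0.0012,-0.1339,0]]]}}

```text
time_s: 7.25
tool_pos: [0.5696, 0.1274, 0.2328]
tool_rot: [179.0, -0.0, 100.2]
force: [4.7, 0.7, -1.5]
grip_width: 0.0237
```

Emit:
{"fn": "servo_tool", "kwargs": {"plan": [[[0.01,0.015,0,-0.0095,0],[0.01,0.0305,-0.0004,-0.0176,0],[0.01,0.042,-0.0006,-0.0225,0],[0.01,0.0535,-0.0008,-0.0267,0],[0.01,0.064,-0.001,-0.03,0],[0.01,0.074,-0.001,-0.0322,0],[0.01,0.074,-0.001,-0.0322,0],[0.05,0.074,-0.001,-0.0322,0],[0.05,0.074,-0.001,-0.0322,0],[0.05,0.074,-0.001,-0.0322,0],[0.05,0.074,-0.001,-0.0322,0]]]}}

```text
time_s: 8.17
tool_pos: [0.5543, 0.1994, 0.2647]
tool_rot: [179.1, -0.0, 100.2]
force: [-0.4, -0.6, 0.6]
grip_width: 0.0426
```

```bash
python3 - <<'E'
from h import *
o=st()
s=cam('side')
cv2.imwrite('pics/lid1.png',cv2.resize(s['image'][40:280,240:560],(800,600),interpolation=cv2.INTER_CUBIC)[:,:,::-1])
E
```

```text
{'time_s': 8.167, 'tool_pos': [0.554, 0.199, 0.265], 'tool_rot': [179.099, -0.044, 100.164], 'force': [-0.417, -0.578, 0.634], 'grip_width': 0.043}
```

View pics/lid1.png

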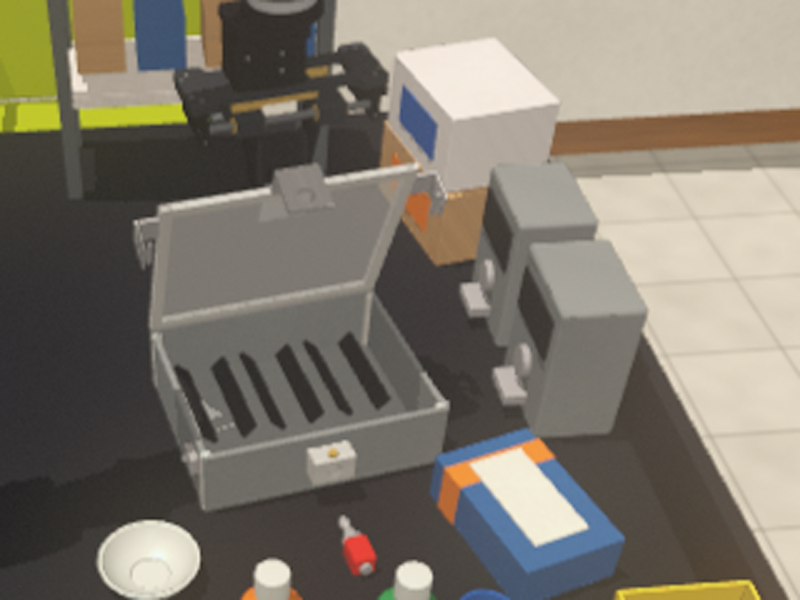

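Emit:
{"fn": "servo_tool", "kwargs": {"plan": [[[0.05,0,0,-0.04,0],[0.05,0,0,-0.08,0],[0.05,0,0,-0.12,0],[0,0,0,-0.13,0],[0,-0.04,0,-0.13,0.009],[0,-0.08,0,-0.13,0.009],[0,-0.12,0,-0.13,0.009],[0,-0.135,0,-0.13,0.009],[0,-0.135,0,-0.09,0.009],[0,-0.135,0,-0.05,0.009],[0,-0.135,0,-0.01,0.009],[0,-0.135,0,-0.005,0.009]]]}}

```text
time_s: 9.22
tool_pos: [0.5736, 0.0662, 0.2621]
tool_rot: [179.8, -0.0, 99.6]
force: [-1.4, 0.5, -0.3]
grip_width: 0.002
```

Emit:
{"fn": "servo_tool", "kwargs": {"plan": [[[0,0.02,0,0,0],[0,0.04,0,0,0],[0,0.06,0,0,0],[0,0.08,0,-0.002,0],[0,0.095,0,-0.004,0],[0,0.11,0,-0.006,0],[0,0.12,0,-0.008,0],[0,0.13,0,-0.008,0],[0,0.135,0,-0.008,0],[0,0.14,0,-0.008,0],[0,0.14,0,-0.008,0]]]}}

```text
time_s: 10.13
tool_pos: [0.55, 0.2051, 0.2702]
tool_rot: [179.8, -0.1, 99.7]
force: [0.1, -0.4, 0.1]
grip_width: 0.0003
```

Emit:
{"fn": "servo_tool", "kwargs": {"plan": [[[0,0.008,0,0,0],[0,0.014,0,0,0],[0,0.018,0,0,0],[0,0.022,0,0,0],[0,0.022,0,0,0]]]}}

```text
time_s: 10.55
tool_pos: [0.5461, 0.2268, 0.2701]
tool_rot: [179.8, -0.0, 99.7]
force: [0.2, -1.2, 0.4]
grip_width: 0.0005
```

```bash
cat > lid.py <<'E'
from h import *
o=st()
s=cam('side')
W=pts(s); h=np.array([.565,.134]); e=np.array([np.cos(np.radians(100.8)),np.sin(np.radians(100.8))]); n=np.array([-e[1],e[0]])
x=(W[...,:2]-h)@e; y=(W[...,:2]-h)@n; z=W[...,2]
for a in np.arange(.1,.33,.03):
    m=(z>a)&(z<a+.03)&(abs(y)<.125)&(abs(y)>.05)&(x>-.02)&(x<.25)
    print(a.round(2),m.sum(),np.nanmedian(x[m]).round(3) if m.any() else None)
E
python3 lid.py
```

```text
{'time_s': 10.55, 'tool_pos': [0.546, 0.227, 0.27], 'tool_rot': [179.841, -0.002, 99.711], 'force': [0.159, -1.249, 0.421], 'grip_width': 0.001}
0.1 515 0.117
0.13 540 0.122
0.16 555 0.128
0.19 586 0.133
0.22 609 0.138
0.25 637 0.144
0.28 269 0.147
0.31 0 None
```

Emit:
{"fn": "servo_tool", "kwargs": {"plan": [[[0.05,-0.04,0,0,-0.019],[0.05,-0.08,0,0,-0.019],[0.05,-0.12,-0.002,0.02,-0.019],[0.05,-0.16,-0.003,0.04,-0.019],[0.05,-0.2,-0.004,0.05,-0.019],[0.05,-0.24,-0.005,0.05,-0.019],[0.05,-0.28,-0.006,0.05,-0.019],[0.05,-0.32,-0.007,0.05,-0.019],[0.05,-0.36,-0.007,0.05,-0.019],[0.05,-0.4,-0.007,0.05,-0.019],[0.05,-0.4,-0.007,0.05,-0.019]]]}}

```text
time_s: 11.52
tool_pos: [0.6055, -0.1792, 0.2198]
tool_rot: [179.9, 0.3, 100.1]
force: [-1.0, -0.2, 0.4]
grip_width: 0.0496
```

```bash
cat > caps.py <<'E'
from h import *
o=st()
for n in('side','top'):
    c=cam(n); W=pts(c); h=cv2.cvtColor(c['image'],cv2.COLOR_RGB2HSV)
    m=((h[...,1]<70)&(h[...,2]>150)&(W[...,2]>.118)&(W[...,2]<.158)&(W[...,1]<0)).astype(np.uint8)
    k,l,S,C=cv2.connectedComponentsWithStats(m)
    for i in range(1,k):
        if S[i][4]>50:
            p=np.nanmedian(W[l==i],0); r=ray(c,*C[i],.15 if n=='top' else p[2])
            u,v=C[i].astype(int); rgb=c['image'][min(v+(28 if n=='side' else 0),479),u]
            print(n,C[i].round(0),S[i][4],p.round(3),r.round(3),rgb if n=='side' else '')
E
python3 caps.py
```

```text
{'time_s': 11.517, 'tool_pos': [0.605, -0.179, 0.22], 'tool_rot': [179.86, 0.321, 100.084], 'force': [-1.035, -0.227, 0.352], 'grip_width': 0.05}
side [348. 272.] 222 [ 0.499 -0.219  0.15 ] [ 0.498 -0.221  0.15 ] [178 168 150]
side [405. 274.] 207 [ 0.614 -0.233  0.15 ] [ 0.613 -0.235  0.15 ] [179 170 152]
side [182. 340.] 272 [ 0.176 -0.352  0.151] [ 0.177 -0.352  0.151] [158 172 140]
side [353. 359.] 298 [ 0.483 -0.418  0.151] [ 0.483 -0.419  0.151] [ 77  96 131]
side [444. 367.] 106 [ 0.643 -0.432  0.123] [ 0.645 -0.433  0.123] [187 158  54]
side [299. 372.] 324 [ 0.386 -0.434  0.15 ] [ 0.386 -0.435  0.15 ] [180 112 123]
side [466. 378.] 320 [ 0.674 -0.463  0.129] [ 0.675 -0.462  0.129] [173 145  50]
side [337. 456.] 2393 [ 0.438 -0.575  0.141] [ 0.437 -0.577  0.141] [173 170 154]
side [220. 474.] 93 [ 0.259 -0.587  0.142] [ 0.26  -0.588  0.142] [150 147 132]
top [480. 153.] 357 [ 0.656 -0.429  0.129] [ 0.653 -0.425  0.15 ] 
top [605. 184.] 160 [ 0.585 -0.681  0.147] [ 0.584 -0.678  0.15 ] 
top [558. 264.] 270 [ 0.419 -0.571  0.151] [ 0.423 -0.571  0.15 ] 
top [380. 229.] 114 [ 0.498 -0.214  0.149] [ 0.498 -0.214  0.15 ] 
top [477. 234.] 162 [ 0.485 -0.412  0.149] [ 0.485 -0.411  0.15 ] 
top [487. 282.] 170 [ 0.387 -0.426  0.149] [ 0.387 -0.425  0.15 ] 
top [450. 390.] 179 [ 0.177 -0.343  0.149] [ 0.177 -0.343  0.15 ]
```

Emit:
{"fn": "servo_tool", "kwargs": {"plan": [[[0.05,-0.03,0.002,0,-0.012],[0.05,-0.046,0.0025,0,-0.012],[0.05,-0.046,0.0025,0,-0.012],[0.05,-0.046,0.0025,0.04,-0.012],[0.05,-0.046,0.0025,0.08,-0.012],[0.05,-0.046,0.0025,0.103,-0.012],[0.05,-0.046,0.0025,0.103,-0.012],[0.01,-0.046,0.0025,0.103,-0.012],[0.01,-0.046,0.0025,0.103,-0.012],[0.01,-0.046,0.0025,0.103,-0.012],[0.01,-0.046,0.0025,0.103,-0.012],[0.01,-0.046,0.0025,0.103,-0.012]]], "force": 20}}

```text
time_s: 12.62
tool_pos: [0.6184, -0.2157, 0.1185]
tool_rot: [179.7, 0.0, 101.2]
force: [-2.1, 0.5, 5.8]
grip_width: 0.029
```

Emit:
{"fn": "servo_tool", "kwargs": {"plan": [[[0.01,0,0,0,0],[0.01,0,0,0,0],[0.01,0,0,-0.02,0],[0.01,0,0,-0.05,0],[0.01,0,0,-0.09,0],[0.01,0,0,-0.12,0],[0.01,0,0,-0.12,0]]]}}

```text
time_s: 13.2
tool_pos: [0.6208, -0.2175, 0.2457]
tool_rot: [179.1, 0.3, 101.2]
force: [1.0, -0.4, -1.3]
grip_width: 0.0291
```

```bash
python3 - <<'E'
from h import *
o=st()
s=cam('side')
cv2.imwrite('pics/g1.png',cv2.resize(s['image'][150:390,280:600],(800,600),interpolation=cv2.INTER_CUBIC)[:,:,::-1])
h=np.array([.565,.134]); a=np.radians(100.8); e=np.array([np.cos(a),np.sin(a)]); n=np.array([-e[1],e[0]])
print(toolshift([*(h+.062*e-.078*n),.25]))
E
```

```text
{'time_s': 13.2, 'tool_pos': [0.621, -0.218, 0.246], 'tool_rot': [179.113, 0.292, 101.198], 'force': [1.016, -0.425, -1.336], 'grip_width': 0.029}
[ 0.416325    0.09311922 -0.00807226]
```

View pics/g1.png

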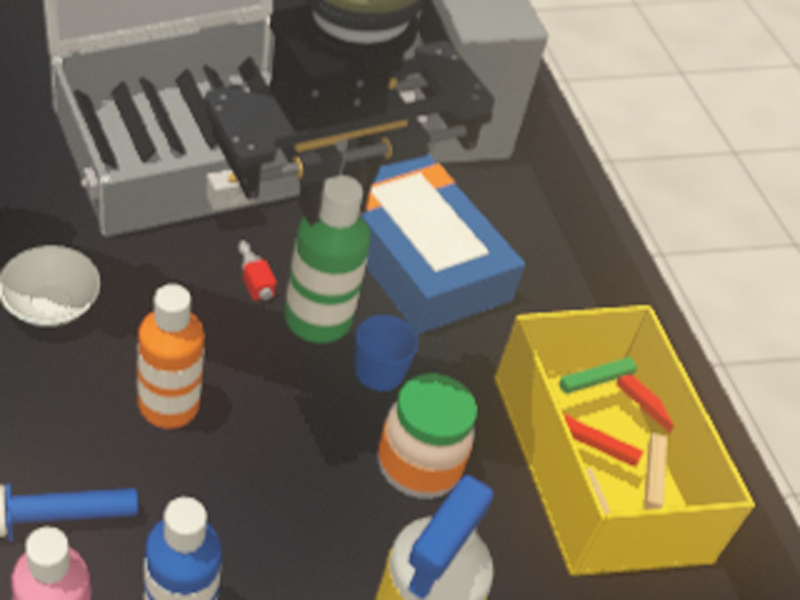

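Emit:
{"fn": "servo_tool", "kwargs": {"plan": [[[0.01,0,0,0.04,0],[0.01,0,0,0.08,0],[0.01,0,0,0.11,0],[0.01,0,0,0.122,0],[0.01,0,0,0.126,0],[0.01,0,0,0.126,0],[0.01,0,0,0.126,0],[0.01,0,0,0.126,0]]]}}

```text
time_s: 13.92
tool_pos: [0.6208, -0.2168, 0.1155]
tool_rot: [179.4, 0.2, 101.2]
force: [0.2, 0.7, -2.5]
grip_width: 0.0281
```

Emit:
{"fn": "servo_tool", "kwargs": {"plan": [[[0.05,0,0,0,0],[0.05,0,0,0,0],[0.05,0,0,0,0],[0.05,0,0,0,0]]]}}

```text
time_s: 14.25
tool_pos: [0.6212, -0.2169, 0.1159]
tool_rot: [179.3, 0.2, 101.2]
force: [0.7, 0.0, -0.3]
grip_width: 0.0459
```

```bash
python3 - <<'E'
from h import *
o=st()
for n in('side','top'):
    c=cam(n); W=pts(c); h=cv2.cvtColor(c['image'],cv2.COLOR_RGB2HSV); o=readout.get_obs()
    d=np.linalg.norm(W[...,:2]-o['tool_pos'][:2],axis=-1)
    m=(h[...,1]<70)&(h[...,2]>150)&(d<.04)&(W[...,2]<.165)&(W[...,2]>.11)
    print(n,m.sum(),np.nanmin(W[m],0).round(3) if m.any() else '',np.nanmax(W[m],0).round(3) if m.any() else '',toolshift(np.nanmedian(W[m],0),o).round(3) if m.any() else '')
o=st()
E
```

```text
{'time_s': 14.25, 'tool_pos': [0.621, -0.217, 0.116], 'tool_rot': [179.336, 0.185, 101.205], 'force': [0.736, 0.023, -0.252], 'grip_width': 0.046}
side 178 [ 0.605 -0.241  0.127] [ 0.63  -0.212  0.154] [-0.017 -0.007 -0.033]
top 0   
{'time_s': 14.35, 'tool_pos': [0.621, -0.217, 0.116], 'tool_rot': [179.346, 0.179, 101.202], 'force': [-0.239, -0.419, -0.821], 'grip_width': 0.048}
```

Emit:
{"fn": "servo_tool", "kwargs": {"plan": [[[0.05,-0.008,-0.004,0,0],[0.05,-0.008,-0.004,0,0],[0.05,-0.008,-0.004,0,0],[0.01,-0.008,-0.004,0,0],[0.01,-0.008,-0.004,0,0],[0.01,-0.008,-0.004,0,0],[0.01,-0.008,-0.004,0,0],[0.01,-0.008,-0.004,0,0]]]}}

```text
time_s: 15.02
tool_pos: [0.6189, -0.2253, 0.1158]
tool_rot: [179.3, 0.2, 101.2]
force: [0.1, -0.1, -0.1]
grip_width: 0.0291
```

Emit:
{"fn": "servo_tool", "kwargs": {"plan": [[[0.01,0,0,0,0],[0.01,0,0,0,0],[0.01,0,0,-0.03,0],[0.01,0,0,-0.06,0],[0.01,0,0,-0.1,0],[0.01,0,0,-0.13,0],[0.01,0,0,-0.14,0],[0.01,0,0,-0.14,0]]]}}

```text
time_s: 15.68
tool_pos: [0.6184, -0.226, 0.2587]
tool_rot: [179.1, 0.3, 101.2]
force: [0.1, -0.7, -3.1]
grip_width: 0.0294
```

```bash
python3 - <<'E'
from h import *
o=st()
h=np.array([.565,.134]); a=np.radians(100.8); e=np.array([np.cos(a),np.sin(a)]); n=np.array([-e[1],e[0]])
for b in(-.078,0,.078): print((h+.062*e+b*n).round(3))
print(toolshift([*(h+.062*e-.078*n),.26]))
E
```

```text
{'time_s': 15.683, 'tool_pos': [0.618, -0.226, 0.259], 'tool_rot': [179.075, 0.299, 101.212], 'force': [0.135, -0.707, -3.061], 'grip_width': 0.029}
[0.63 0.21]
[0.553 0.195]
[0.477 0.18 ]
[ 0.42494712  0.09615434 -0.00200788]
```

Emit:
{"fn": "servo_tool", "kwargs": {"plan": [[[0.01,0.03,0.01,0,0.007],[0.01,0.065,0.02,0,0.007],[0.01,0.1,0.03,0,0.007],[0.01,0.14,0.04,0,0.007],[0.01,0.18,0.05,0,0.007],[0.01,0.22,0.06,0,0.007],[0.01,0.255,0.07,0,0.007],[0.01,0.29,0.08,0,0.007],[0.01,0.32,0.09,0,0.007],[0.01,0.345,0.096,0,0.007],[0.01,0.365,0.096,0,0.007],[0.01,0.38,0.096,0,0.007]]]}}

```text
time_s: 16.68
tool_pos: [0.6366, 0.1686, 0.2543]
tool_rot: [179.4, 0.3, 101.0]
force: [0.8, 0.4, -2.5]
grip_width: 0.0296
```

Emit:
{"fn": "servo_tool", "kwargs": {"plan": [[[0.01,0.02,0,0,0],[0.01,0.035,0,0,0],[0.01,0.04,0,0,0],[0.01,0.04,0,0,0],[0.01,0.04,0,0,0]]]}}

```text
time_s: 17.1
tool_pos: [0.6292, 0.2064, 0.2538]
tool_rot: [179.4, 0.4, 100.9]
force: [-0.2, -0.5, -1.7]
grip_width: 0.0296
```

```bash
cat >> h.py <<'E'
H=np.array([.565,.134]); A=np.radians(100.8); EX=np.array([np.cos(A),np.sin(A)]); EY=np.array([-EX[1],EX[0]])
def incase(p): d=np.asarray(p)[...,:2]-H; return np.stack([d@EX,d@EY,np.asarray(p)[...,2]],-1)
E
python3 - <<'E'
from h import *
o=st(); print(incase(o['tool_pos']).round(4), toolshift([*(H+.062*EX-.078*EY),.26]))
E
```

```text
{'time_s': 17.1, 'tool_pos': [0.629, 0.206, 0.254], 'tool_rot': [179.421, 0.374, 100.939], 'force': [-0.215, -0.459, -1.74], 'grip_width': 0.03}
[ 0.0591 -0.0766  0.2538] [ 0.00287061  0.00147186 -0.00623811]
```

Emit:
{"fn": "servo_tool", "kwargs": {"plan": [[[0.01,0,0.0015,0.03,0],[0.01,0,0.0015,0.06,0],[0.01,0,0.0015,0.09,0],[0.01,0,0.0015,0.105,0],[0.01,0,0.0015,0.109,0],[0.01,0,0.0015,0.112,0],[0.01,0,0.0015,0.112,0],[0.01,0,0.0015,0.112,0]]], "force": 15}}

```text
time_s: 17.77
tool_pos: [0.6332, 0.2056, 0.1436]
tool_rot: [179.3, 0.4, 100.9]
force: [0.4, 0.4, -1.5]
grip_width: 0.0297
```

Emit:
{"fn": "servo_tool", "kwargs": {"plan": [[[0.01,0,0,0.004,0],[0.01,-0.006,0,0.004,0],[0.01,-0.012,0,0.004,0],[0.01,-0.018,0,0.005,0],[0.01,-0.024,0,0.006,0],[0.01,-0.03,0,0.007,0],[0.01,-0.036,0,0.008,0],[0.01,-0.044,0,0.01,0],[0.01,-0.053,0,0.012,0],[0.01,-0.062,0,0.015,0],[0.01,-0.072,0,0.0185,0],[0.01,-0.072,0,0.0185,0]]]}}

```text
time_s: 18.77
tool_pos: [0.6477, 0.1304, 0.1253]
tool_rot: [179.2, 0.5, 100.6]
force: [-0.3, -3.4, 4.5]
grip_width: 0.0295
```

```bash
python3 - <<'E'
from h import *
o=st(); print(incase(o['tool_pos']).round(4))
s=cam('side')
cv2.imwrite('pics/t1.png',cv2.resize(s['image'][100:265,280:500],(800,600),interpolation=cv2.INTER_CUBIC)[:,:,::-1])
E
```

```text
{'time_s': 18.767, 'tool_pos': [0.648, 0.13, 0.125], 'tool_rot': [179.242, 0.507, 100.632], 'force': [-0.335, -3.392, 4.534], 'grip_width': 0.03}
[-0.019  -0.0806  0.1253]
```

View pics/t1.png

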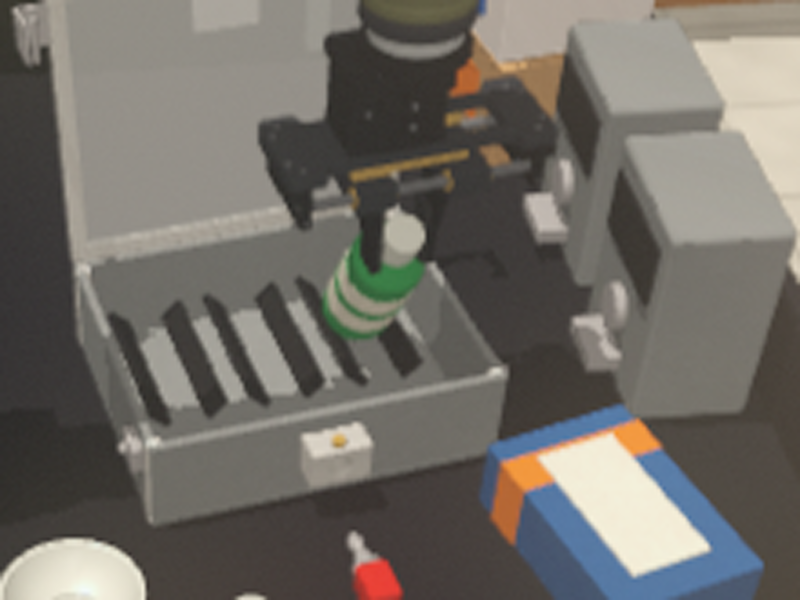

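Emit:
{"fn": "servo_tool", "kwargs": {"plan": [[[0.01,-0.008,-0.001,0.004,0],[0.01,-0.016,-0.002,0.008,0],[0.01,-0.024,-0.002,0.013,0],[0.01,-0.033,-0.002,0.019,0],[0.01,-0.04,-0.002,0.024,0],[0.01,-0.046,-0.002,0.03,0],[0.01,-0.05,-0.002,0.037,0],[0.01,-0.051,-0.002,0.045,0],[0.01,-0.051,-0.002,0.053,0],[0.01,-0.051,-0.002,0.061,0],[0.01,-0.051,-0.002,0.069,0]]]}}

```text
time_s: 19.73
tool_pos: [0.6575, 0.0764, 0.0574]
tool_rot: [179.1, 0.7, 100.5]
force: [1.1, -5.2, 1.9]
grip_width: 0.0296
```

Emit:
{"fn": "servo_tool", "kwargs": {"plan": [[[0.01,0.002,-0.001,0.008,0],[0.01,0.004,-0.001,0.016,0],[0.01,0.006,-0.001,0.024,0],[0.01,0.008,-0.001,0.03,0],[0.01,0.009,-0.001,0.034,0],[0.01,0.009,-0.001,0.036,0],[0.01,0.009,-0.001,0.036,0],[0.01,0.009,-0.001,0.036,0]]]}}

```text
time_s: 20.4
tool_pos: [0.6561, 0.0857, 0.0216]
tool_rot: [179.1, 0.7, 100.6]
force: [2.1, -1.6, 1.1]
grip_width: 0.03
```

```bash
python3 - <<'E'
from h import *
o=st(); print(incase(o['tool_pos']).round(4))
c=cam('top'); W=incase(pts(c)); h=cv2.cvtColor(c['image'],cv2.COLOR_RGB2HSV)
m=(abs(W[...,0])<.11)&(abs(W[...,1])<.13)&(h[...,0]>50)&(h[...,0]<85)&(h[...,1]>100)
print(m.sum(),np.nanpercentile(W[m],[2,50,98],axis=0).round(3) if m.any() else '')
c=cam('side'); W=incase(pts(c)); h=cv2.cvtColor(c['image'],cv2.COLOR_RGB2HSV)
m=(abs(W[...,0])<.11)&(abs(W[...,1])<.13)&(h[...,0]>50)&(h[...,0]<85)&(h[...,1]>100)
print(m.sum(),np.nanpercentile(W[m],[2,50,98],axis=0).round(3) if m.any() else '')
E
```

```text
{'time_s': 20.4, 'tool_pos': [0.656, 0.086, 0.022], 'tool_rot': [179.053, 0.704, 100.556], 'force': [2.144, -1.586, 1.081], 'grip_width': 0.03}
[-0.0646 -0.0804  0.0216]
0 
50 [[-0.056 -0.095  0.033]
 [-0.038 -0.065  0.056]
 [ 0.062 -0.022  0.135]]
```

Emit:
{"fn": "servo_tool", "kwargs": {"plan": [[[0.045,0,0,0.001,0],[0.045,0,0,0.001,0],[0.045,0,0,0.001,0],[0.045,0,0,0.001,0],[0.045,0,0,-0.03,0],[0.045,0,0,-0.07,0],[0.045,0,0,-0.11,0],[0.045,0,0,-0.15,0],[0.045,0,0,-0.19,0],[0.045,-0.04,0,-0.2,0],[0.045,-0.08,0,-0.2,0],[0.045,-0.12,0,-0.2,0]]]}}

```text
time_s: 21.5
tool_pos: [0.6749, -0.0305, 0.2248]
tool_rot: [178.9, 0.7, 100.7]
force: [-0.1, -0.7, 0.4]
grip_width: 0.0447
```

Emit:
{"fn": "servo_tool", "kwargs": {"plan": [[[0.05,-0.03,-0.03,0,0],[0.05,-0.06,-0.06,0,0],[0.05,-0.09,-0.09,0,0],[0.05,-0.1,-0.11,0,0],[0.05,-0.11,-0.12,0,0],[0.05,-0.11,-0.12,0,0]]]}}

```text
time_s: 22.0
tool_pos: [0.5754, -0.1642, 0.2242]
tool_rot: [178.9, 0.6, 100.4]
force: [0.5, -0.5, 0.5]
grip_width: 0.0499
```

```bash
python3 caps.py | grep -v 0.57; python3 - <<'E'
from h import *
c=pickle.load(open('last_top.pkl','rb')); W=incase(pts(c)); h=cv2.cvtColor(c['image'],cv2.COLOR_RGB2HSV)
m=(abs(W[...,0])<.11)&(abs(W[...,1])<.13)&(h[...,0]>50)&(h[...,0]<85)&(h[...,1]>100)
print(m.sum(),np.nanpercentile(W[m],[2,50,98],axis=0).round(3) if m.any() else '')
s=pickle.load(open('last_side.pkl','rb'))
cv2.imwrite('pics/p1.png',np.hstack([cv2.resize(c['image'][100:300,120:400],(448,320)),cv2.resize(s['image'][140:400,270:510],(346,375))[:320]])[:,:,::-1])
E
```

```text
side [348. 272.] 221 [ 0.499 -0.22   0.15 ] [ 0.498 -0.221  0.15 ] [178 168 149]
side [182. 340.] 272 [ 0.176 -0.351  0.151] [ 0.177 -0.352  0.151] [158 173 141]
side [353. 359.] 297 [ 0.483 -0.418  0.15 ] [ 0.483 -0.419  0.15 ] [ 76  96 131]
side [444. 366.] 102 [ 0.644 -0.432  0.124] [ 0.646 -0.433  0.124] [186 157  53]
side [299. 372.] 323 [ 0.386 -0.434  0.15 ] [ 0.386 -0.435  0.15 ] [179 111 122]
side [466. 378.] 328 [ 0.674 -0.464  0.129] [ 0.675 -0.462  0.129] [173 145  51]
side [220. 474.] 97 [ 0.26  -0.587  0.142] [ 0.26  -0.588  0.142] [151 147 133]
top [480. 153.] 359 [ 0.656 -0.429  0.13 ] [ 0.653 -0.425  0.15 ] 
top [605. 184.] 158 [ 0.585 -0.681  0.148] [ 0.584 -0.679  0.15 ] 
top [477. 234.] 164 [ 0.485 -0.412  0.149] [ 0.485 -0.411  0.15 ] 
top [487. 282.] 173 [ 0.387 -0.426  0.149] [ 0.387 -0.425  0.15 ] 
top [450. 390.] 176 [ 0.177 -0.343  0.149] [ 0.177 -0.343  0.15 ] 
532 [[-0.052 -0.099  0.042]
 [-0.01  -0.075  0.06 ]
 [ 0.061 -0.055  0.068]]
```

View pics/p1.png

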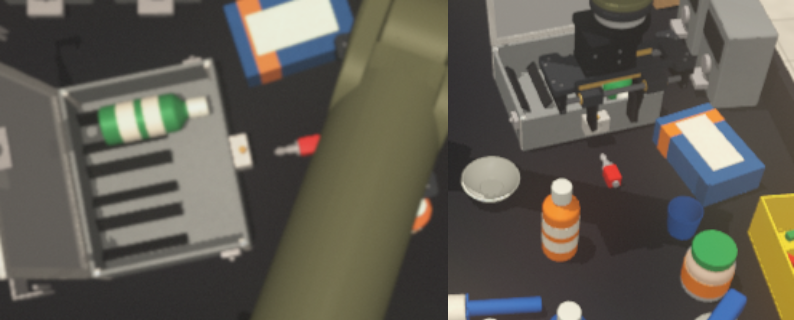

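Emit:
{"fn": "servo_tool", "kwargs": {"plan": [[[0.05,-0.015,-0.035,0,-0.007],[0.05,-0.03,-0.07,0,-0.007],[0.05,-0.034,-0.083,0,-0.007],[0.05,-0.034,-0.083,0,-0.007],[0.05,-0.034,-0.083,0,-0.007],[0.05,-0.034,-0.083,0,-0.007]]]}}

```text
time_s: 22.6
tool_pos: [0.5054, -0.2057, 0.2227]
tool_rot: [178.8, 0.6, 101.4]
force: [-0.5, -0.1, -0.4]
grip_width: 0.05
```

```bash
python3 - <<'E'
from h import *
o=st(); print(toolshift([.5,-.2125,.117]).round(4))
E
```

```text
{'time_s': 22.6, 'tool_pos': [0.505, -0.206, 0.223], 'tool_rot': [178.793, 0.594, 101.431], 'force': [-0.532, -0.125, -0.357], 'grip_width': 0.05}
[-0.0045 -0.0088  0.1056]
```

Emit:
{"fn": "servo_tool", "kwargs": {"plan": [[[0.05,-0.0055,-0.009,0,0.01],[0.05,-0.0055,-0.009,0,0.01],[0.05,-0.0055,-0.009,0.04,0.01],[0.05,-0.0055,-0.009,0.08,0.01],[0.05,-0.0055,-0.009,0.105,0.01],[0.05,-0.0055,-0.009,0.105,0.01],[0.05,-0.0055,-0.009,0.105,0.01],[0.05,-0.0055,-0.009,0.105,0.01]]], "force": 20}}

```text
time_s: 23.27
tool_pos: [0.5013, -0.214, 0.1192]
tool_rot: [178.7, 0.7, 100.9]
force: [1.3, -0.4, 1.1]
grip_width: 0.0498
```

```bash
cat > near.py <<'E'
from h import *
c=cam('side'); o=st(); W=pts(c); h=cv2.cvtColor(c['image'],cv2.COLOR_RGB2HSV)
d=np.linalg.norm(W[...,:2]-o['tool_pos'][:2],axis=-1)
m=(h[...,1]<70)&(h[...,2]>150)&(d<.04)&(W[...,2]<.165)&(W[...,2]>.11)
a,b=np.nanpercentile(W[m],[3,97],axis=0); print(m.sum(),a.round(3),b.round(3)); p=np.array([(a[0]+b[0])/2,a[1]+.0145,.117]); print(p.round(4),toolshift(p).round(4))
E
python3 near.py
```

```text
{'time_s': 23.317, 'tool_pos': [0.502, -0.214, 0.12], 'tool_rot': [178.609, 0.677, 100.866], 'force': [0.212, -0.769, 0.716], 'grip_width': 0.05}
186 [ 0.488 -0.227  0.127] [ 0.511 -0.207  0.154]
[ 0.4992 -0.2122  0.117 ] [ 0.0024 -0.0021  0.0027]
```

Emit:
{"fn": "servo_tool", "kwargs": {"plan": [[[0.01,0.001,-0.002,0.002,0],[0.01,0.001,-0.002,0.002,0],[0.01,0.001,-0.002,0.002,0],[0.01,0.001,-0.002,0.002,0],[0.01,0.001,-0.002,0.002,0],[0.01,0.001,-0.002,0.002,0],[0.01,0.001,-0.002,0.002,0]]]}}

```text
time_s: 23.9
tool_pos: [0.5003, -0.2137, 0.1184]
tool_rot: [178.5, 0.7, 100.9]
force: [-0.9, -0.4, 4.0]
grip_width: 0.0292
```

Emit:
{"fn": "servo_tool", "kwargs": {"plan": [[[0.01,0,0,-0.03,0],[0.01,0,0,-0.07,0],[0.01,0,0,-0.11,0],[0.01,0,0,-0.14,0],[0.01,0,0,-0.14,0],[0.01,0,0,-0.14,0]]]}}

```text
time_s: 24.4
tool_pos: [0.4969, -0.2129, 0.2593]
tool_rot: [178.4, 0.7, 100.9]
force: [0.5, 1.4, -2.3]
grip_width: 0.0296
```

```bash
python3 - <<'E'
from h import *
o=st(); print(incase(o['tool_pos']).round(4), toolshift([*(H+.06*EX-.00*EY),.257]))
E
```

```text
{'time_s': 24.4, 'tool_pos': [0.497, -0.213, 0.259], 'tool_rot': [178.394, 0.727, 100.87], 'force': [0.481, 1.418, -2.255], 'grip_width': 0.03}
[-0.328   0.1319  0.2593] [0.38784855 0.13235077 0.00109462]
```

Emit:
{"fn": "servo_tool", "kwargs": {"plan": [[[0.01,0.03,0.015,0,0],[0.01,0.065,0.03,0,0],[0.01,0.1,0.045,0,0],[0.01,0.135,0.06,0,0],[0.01,0.17,0.075,0,0],[0.01,0.205,0.09,0,0],[0.01,0.24,0.105,0,0],[0.01,0.275,0.118,0,0],[0.01,0.305,0.128,0,0],[0.01,0.33,0.132,0,0],[0.01,0.35,0.132,0,0],[0.01,0.365,0.132,0,0]]]}}

```text
time_s: 25.4
tool_pos: [0.5556, 0.173, 0.2547]
tool_rot: [178.7, 0.8, 101.0]
force: [0.2, -0.8, -2.1]
grip_width: 0.0294
```

Emit:
{"fn": "servo_tool", "kwargs": {"plan": [[[0.01,0.008,0,0,0],[0.01,0.013,0,0,0],[0.01,0.013,0,0,0],[0.01,0.013,0,0,0]]]}}

```text
time_s: 25.73
tool_pos: [0.553, 0.1845, 0.2536]
tool_rot: [178.8, 0.9, 101.0]
force: [0.6, -0.1, -1.0]
grip_width: 0.0291
```

```bash
python3 - <<'E'
from h import *
o=st(); print(incase(o['tool_pos']).round(4), toolshift([*(H+.06*EX-.00*EY),.146]))
E
```

```text
{'time_s': 25.733, 'tool_pos': [0.553, 0.184, 0.254], 'tool_rot': [178.815, 0.851, 100.986], 'force': [0.563, -0.07, -1.015], 'grip_width': 0.029}
[0.0518 0.0023 0.2536] [0.00976919 0.00014514 0.10750477]
```

Emit:
{"fn": "servo_tool", "kwargs": {"plan": [[[0.01,0.004,0,0.03,0],[0.01,0.009,0,0.06,0],[0.01,0.009,0,0.085,0],[0.01,0.009,0,0.1,0],[0.01,0.009,0,0.108,0],[0.01,0.009,0,0.11,0],[0.01,0.009,0,0.11,0]]], "force": 15}}

```text
time_s: 26.32
tool_pos: [0.5544, 0.1911, 0.1441]
tool_rot: [178.8, 0.9, 100.9]
force: [0.1, -0.3, -0.4]
grip_width: 0.0293
```

```bash
python3 - <<'E'
from h import *
o=st(); print(incase(o['tool_pos']).round(4), toolshift([*(H+.06*EX-.00*EY),.146]))
E
```

```text
{'time_s': 26.317, 'tool_pos': [0.554, 0.191, 0.144], 'tool_rot': [178.783, 0.862, 100.886], 'force': [0.121, -0.261, -0.375], 'grip_width': 0.029}
[ 0.0581 -0.0003  0.1441] [ 0.00191865 -0.00022469 -0.00197383]
```

Emit:
{"fn": "servo_tool", "kwargs": {"plan": [[[0.01,0,0,0.003,0],[0.01,-0.006,0,0.003,0],[0.01,-0.012,0,0.003,0],[0.01,-0.018,0,0.004,0],[0.01,-0.024,0,0.005,0],[0.01,-0.03,-0.001,0.006,0],[0.01,-0.036,-0.001,0.007,0],[0.01,-0.044,-0.001,0.009,0],[0.01,-0.053,-0.001,0.011,0],[0.01,-0.062,-0.0015,0.014,0],[0.01,-0.072,-0.0015,0.0175,0],[0.01,-0.072,-0.0015,0.0175,0]]]}}

```text
time_s: 27.32
tool_pos: [0.5672, 0.1164, 0.1268]
tool_rot: [178.8, 1.0, 100.7]
force: [0.8, -1.0, 2.3]
grip_width: 0.0293
```

```bash
cat > tilt.py <<'E'
import sys
from h import *
o=st(); print(incase(o['tool_pos']).round(4), toolshift([*(H-.066*EX+float(sys.argv[1])*EY),.021]))
c=cam('side'); W=incase(pts(c)); h=cv2.cvtColor(c['image'],cv2.COLOR_RGB2HSV); lo,hi=int(sys.argv[2]),int(sys.argv[3])
m=(abs(W[...,0])<.12)&(abs(W[...,1])<.13)&(h[...,0]>=lo)&(h[...,0]<=hi)&(h[...,1]>110)
for p in W[m][np.argsort(W[m][:,2])][::max(1,m.sum()//7)]: print(p.round(3))
E
python3 tilt.py 0 4 18
```

```text
{'time_s': 27.317, 'tool_pos': [0.567, 0.116, 0.127], 'tool_rot': [178.812, 0.955, 100.665], 'force': [0.849, -1.0, 2.291], 'grip_width': 0.029}
[-0.0177  0.0011  0.1268] [-0.04653984 -0.00097873  0.10657449]
[ 0.046 -0.013  0.005]
[0.032 0.019 0.035]
[-0.012 -0.011  0.091]
[-0.02  -0.01   0.105]
[-0.001  0.028  0.112]
[-0.016  0.014  0.117]
[-0.015 -0.016  0.122]
[-0.039  0.043  0.229]
```

Emit:
{"fn": "servo_tool", "kwargs": {"plan": [[[0.01,-0.008,0,0.004,0],[0.01,-0.016,0,0.008,0],[0.01,-0.024,0,0.013,0],[0.01,-0.033,0,0.019,0],[0.01,-0.04,0,0.024,0],[0.01,-0.046,0,0.03,0],[0.01,-0.05,0,0.037,0],[0.01,-0.051,0,0.045,0],[0.01,-0.051,0,0.053,0],[0.01,-0.051,0,0.061,0],[0.01,-0.051,0,0.069,0]]]}}

```text
time_s: 28.28
tool_pos: [0.5793, 0.0641, 0.0589]
tool_rot: [178.7, 1.1, 100.6]
force: [2.0, -2.7, 2.2]
grip_width: 0.0292
```

```bash
python3 tilt.py 0 4 18
```

```text
{'time_s': 28.283, 'tool_pos': [0.579, 0.064, 0.059], 'tool_rot': [178.728, 1.074, 100.602], 'force': [1.961, -2.747, 2.212], 'grip_width': 0.029}
[-0.0714 -0.0009  0.0589] [ 0.00608463 -0.00177426  0.03776117]
[0.009 0.008 0.011]
[-0.035  0.026  0.063]
[-0.049  0.023  0.071]
[-0.045 -0.019  0.079]
[-0.051  0.002  0.085]
[-0.061 -0.015  0.092]
[-0.098  0.017  0.15 ]
[-0.035  0.121  0.548]
```

Lower to flat, release, withdraw toward the blue bottle.

Emit:
{"fn": "servo_tool", "kwargs": {"plan": [[[0.01,0.002,-0.001,0.008,0],[0.01,0.004,-0.001,0.016,0],[0.01,0.006,-0.001,0.024,0],[0.01,0.007,-0.001,0.03,0],[0.01,0.007,-0.001,0.035,0],[0.01,0.007,-0.001,0.037,0],[0.01,0.007,-0.001,0.037,0],[0.01,0.007,-0.001,0.037,0]]]}}

```text
time_s: 29.0
tool_pos: [0.5776, 0.0716, 0.0205]
tool_rot: [178.8, 1.0, 100.6]
force: [4.0, -0.9, 3.0]
grip_width: 0.0297
```

Emit:
{"fn": "servo_tool", "kwargs": {"plan": [[[0.045,0,0,0.001,0],[0.045,0,0,0.001,0],[0.045,0,0,0.001,0],[0.045,0,0,0.001,0],[0.045,0,0,-0.03,0],[0.045,0,0,-0.07,0],[0.045,0,0,-0.11,0],[0.045,0,0,-0.15,0],[0.045,0,0,-0.19,0],[0.045,-0.04,0,-0.2,0],[0.045,-0.08,0,-0.2,0],[0.045,-0.12,0,-0.2,0]]]}}

```text
time_s: 30.0
tool_pos: [0.595, -0.0439, 0.2239]
tool_rot: [178.7, 1.0, 100.8]
force: [1.3, -0.4, -1.4]
grip_width: 0.0449
```

Emit:
{"fn": "servo_tool", "kwargs": {"plan": [[[0.05,-0.04,-0.015,0,0],[0.05,-0.08,-0.03,0,0],[0.05,-0.12,-0.05,0,0],[0.05,-0.16,-0.07,0,0],[0.05,-0.2,-0.09,0,0],[0.05,-0.23,-0.11,0,0],[0.05,-0.26,-0.13,0,0],[0.05,-0.27,-0.135,0,0],[0.05,-0.27,-0.135,0,0],[0.05,-0.27,-0.135,0,0]]]}}

```text
time_s: 30.83
tool_pos: [0.5125, -0.3344, 0.2248]
tool_rot: [178.7, 0.9, 100.7]
force: [0.9, 1.1, -0.4]
grip_width: 0.05
```

```bash
python3 caps.py | grep -v 0.57; python3 - <<'E'
from h import *
print(toolshift([.485,-.412,.22]))
c=pickle.load(open('last_top.pkl','rb')); W=incase(pts(c)); h=cv2.cvtColor(c['image'],cv2.COLOR_RGB2HSV)
m=(abs(W[...,0])<.11)&(abs(W[...,1])<.13)&(h[...,0]>=4)&(h[...,0]<=18)&(h[...,1]>110)
print(m.sum(),np.nanpercentile(W[m],[2,50,98],axis=0).round(3) if m.any() else '')
E
```

```text
{'time_s': 30.833, 'tool_pos': [0.512, -0.334, 0.225], 'tool_rot': [178.696, 0.875, 100.716], 'force': [0.948, 1.077, -0.366], 'grip_width': 0.05}
side [182. 340.] 269 [ 0.176 -0.351  0.151] [ 0.177 -0.352  0.151] [158 173 140]
side [353. 359.] 295 [ 0.483 -0.418  0.15 ] [ 0.483 -0.419  0.15 ] [ 74  94 130]
side [444. 367.] 106 [ 0.643 -0.433  0.124] [ 0.645 -0.434  0.124] [186 156  54]
side [299. 372.] 323 [ 0.386 -0.434  0.15 ] [ 0.386 -0.435  0.15 ] [179 112 123]
side [466. 378.] 322 [ 0.674 -0.464  0.129] [ 0.675 -0.462  0.129] [171 143  48]
side [220. 474.] 96 [ 0.26  -0.587  0.142] [ 0.26  -0.588  0.142] [172 168 153]
top [479. 151.] 241 [ 0.66  -0.427  0.132] [ 0.657 -0.422  0.15 ] 
top [609. 184.] 141 [ 0.585 -0.689  0.148] [ 0.584 -0.687  0.15 ] 
top [450. 390.] 179 [ 0.177 -0.343  0.149] [ 0.177 -0.343  0.15 ] 
[-0.07281647 -0.04390679  0.0048256 ]
743 [[-0.048 -0.026  0.021]
 [ 0.01   0.002  0.06 ]
 [ 0.069  0.024  0.068]]
```

Emit:
{"fn": "servo_tool", "kwargs": {"plan": [[[0.05,-0.035,-0.02,0,0],[0.05,-0.07,-0.043,0,0],[0.05,-0.072,-0.044,0,0],[0.05,-0.072,-0.044,0,0],[0.05,-0.072,-0.044,0,0],[0.05,-0.072,-0.044,0,0]]]}}

```text
time_s: 31.43
tool_pos: [0.4864, -0.4086, 0.2244]
tool_rot: [178.6, 0.8, 101.2]
force: [-0.3, 0.1, -0.1]
grip_width: 0.05
```

```bash
python3 - <<'E'
from h import *
o=st(); print(toolshift([.485,-.4125,.117]).round(4))
E
```

```text
{'time_s': 31.433, 'tool_pos': [0.486, -0.409, 0.224], 'tool_rot': [178.637, 0.769, 101.201], 'force': [-0.328, 0.061, -0.11], 'grip_width': 0.05}
[-0.0021 -0.0047  0.1074]
```

Emit:
{"fn": "servo_tool", "kwargs": {"plan": [[[0.05,-0.003,-0.005,0.01,0.007],[0.05,-0.003,-0.005,0.04,0.007],[0.05,-0.003,-0.005,0.08,0.007],[0.05,-0.003,-0.005,0.107,0.007],[0.05,-0.003,-0.005,0.107,0.007],[0.05,-0.003,-0.005,0.107,0.007],[0.05,-0.003,-0.005,0.107,0.007]]], "force": 20}}

```text
time_s: 32.02
tool_pos: [0.4859, -0.4137, 0.1189]
tool_rot: [178.6, 0.8, 100.9]
force: [-0.2, -0.2, 1.3]
grip_width: 0.0502
```

```bash
python3 near.py
```

```text
{'time_s': 32.067, 'tool_pos': [0.486, -0.414, 0.12], 'tool_rot': [178.491, 0.907, 100.835], 'force': [-0.466, 0.209, 0.497], 'grip_width': 0.05}
180 [ 0.472 -0.427  0.128] [ 0.495 -0.402  0.153]
[ 0.4836 -0.4128  0.117 ] [ 0.0019 -0.0023  0.0026]
```

Emit:
{"fn": "servo_tool", "kwargs": {"plan": [[[0.01,0.001,-0.002,0.002,0],[0.01,0.001,-0.002,0.002,0],[0.01,0.001,-0.002,0.002,0],[0.01,0.001,-0.002,0.002,0],[0.01,0.001,-0.002,0.002,0],[0.01,0.001,-0.002,0.002,0],[0.01,0.001,-0.002,0.002,0]]]}}

```text
time_s: 32.65
tool_pos: [0.4846, -0.414, 0.1184]
tool_rot: [178.4, 1.0, 100.8]
force: [0.5, -0.1, 4.1]
grip_width: 0.0291
```

Emit:
{"fn": "servo_tool", "kwargs": {"plan": [[[0.01,0,0,-0.03,0],[0.01,0,0,-0.07,0],[0.01,0,0,-0.11,0],[0.01,0,0,-0.14,0],[0.01,0,0,-0.14,0],[0.01,0,0,-0.14,0]]]}}

```text
time_s: 33.15
tool_pos: [0.4806, -0.4131, 0.2596]
tool_rot: [178.3, 1.1, 100.8]
force: [-0.6, 1.7, -2.6]
grip_width: 0.0292
```

```bash
python3 - <<'E'
from h import *
o=st(); print(incase(o['tool_pos']).round(4), toolshift([*(H+.06*EX+.078*EY),.257]))
E
```

```text
{'time_s': 33.15, 'tool_pos': [0.481, -0.413, 0.26], 'tool_rot': [178.317, 1.056, 100.823], 'force': [-0.616, 1.675, -2.582], 'grip_width': 0.029}
[-0.5216  0.1854  0.2596] [ 0.58145781  0.10782343 -0.00492241]
```

Emit:
{"fn": "servo_tool", "kwargs": {"plan": [[[0.01,0.03,0.008,0,0],[0.01,0.065,0.016,0,0],[0.01,0.1,0.024,0,0],[0.01,0.135,0.032,0,0],[0.01,0.17,0.04,0,0],[0.01,0.205,0.048,0,0],[0.01,0.24,0.056,0,0],[0.01,0.275,0.064,0,0],[0.01,0.31,0.072,0,0],[0.01,0.345,0.08,0,0],[0.01,0.38,0.088,0,0],[0.01,0.41,0.094,0,0]]]}}

```text
time_s: 34.15
tool_pos: [0.4942, 0.0104, 0.2523]
tool_rot: [178.6, 1.0, 101.0]
force: [-0.4, 1.1, -2.1]
grip_width: 0.0295
```

```bash
python3 - <<'E'
from h import *
o=st(); print(incase(o['tool_pos']).round(4), toolshift([*(H+.06*EX+.078*EY),.257]))
E
```

```text
{'time_s': 34.15, 'tool_pos': [0.494, 0.01, 0.252], 'tool_rot': [178.558, 1.015, 100.959], 'force': [-0.427, 1.122, -2.111], 'grip_width': 0.03}
[-0.1082  0.0927  0.2523] [ 0.16803072  0.01537438 -0.00732991]
```

Emit:
{"fn": "servo_tool", "kwargs": {"plan": [[[0.01,0.03,0.004,0,0],[0.01,0.06,0.007,0,0],[0.01,0.09,0.01,0,0],[0.01,0.115,0.013,0,0],[0.01,0.135,0.014,0,0],[0.01,0.15,0.014,0,0],[0.01,0.158,0.014,0,0],[0.01,0.158,0.014,0,0],[0.01,0.158,0.014,0,0]]]}}

```text
time_s: 34.9
tool_pos: [0.4774, 0.1673, 0.2485]
tool_rot: [178.7, 1.1, 101.0]
force: [0.1, 0.0, -1.4]
grip_width: 0.0295
```

```bash
python3 - <<'E'
from h import *
o=st(); print(incase(o['tool_pos']).round(4), toolshift([*(H+.06*EX+.078*EY),.146]))
E
```

```text
{'time_s': 34.9, 'tool_pos': [0.477, 0.167, 0.249], 'tool_rot': [178.691, 1.1, 100.972], 'force': [0.112, 0.049, -1.356], 'grip_width': 0.029}
[0.0491 0.0799 0.2485] [ 0.0128538  -0.00045064  0.10229111]
```

Emit:
{"fn": "servo_tool", "kwargs": {"plan": [[[0.01,0.005,0,0.03,0],[0.01,0.01,0,0.06,0],[0.01,0.012,0,0.085,0],[0.01,0.012,0,0.098,0],[0.01,0.012,0,0.103,0],[0.01,0.012,0,0.104,0],[0.01,0.012,0,0.104,0]]], "force": 15}}

```text
time_s: 35.48
tool_pos: [0.4784, 0.1766, 0.1448]
tool_rot: [178.6, 1.1, 100.9]
force: [-0.2, 0.3, -1.5]
grip_width: 0.0295
```

```bash
python3 - <<'E'
from h import *
o=st(); print(incase(o['tool_pos']).round(4))
E
```

```text
{'time_s': 35.483, 'tool_pos': [0.478, 0.177, 0.145], 'tool_rot': [178.648, 1.105, 100.876], 'force': [-0.162, 0.315, -1.521], 'grip_width': 0.029}
[0.0581 0.077  0.1448]
```

Emit:
{"fn": "servo_tool", "kwargs": {"plan": [[[0.01,0,0,0.004,0],[0.01,-0.006,0,0.004,0],[0.01,-0.012,0,0.004,0],[0.01,-0.018,0,0.005,0],[0.01,-0.024,0,0.006,0],[0.01,-0.03,-0.001,0.007,0],[0.01,-0.036,-0.001,0.008,0],[0.01,-0.044,-0.001,0.01,0],[0.01,-0.053,-0.001,0.012,0],[0.01,-0.062,-0.0015,0.015,0],[0.01,-0.072,-0.0015,0.0185,0],[0.01,-0.072,-0.0015,0.0185,0]]]}}

```text
time_s: 36.48
tool_pos: [0.4913, 0.1023, 0.1269]
tool_rot: [178.7, 1.2, 100.7]
force: [1.2, -1.2, 2.1]
grip_width: 0.0297
```

```bash
python3 tilt.py 0.078 100 125
```

```text
{'time_s': 36.483, 'tool_pos': [0.491, 0.102, 0.127], 'tool_rot': [178.681, 1.18, 100.674], 'force': [1.226, -1.2, 2.136], 'grip_width': 0.03}
[-0.0173  0.0783  0.1269] [-0.04650552 -0.00202341  0.10684664]
[0.043 0.094 0.019]
[-0.021  0.083  0.1  ]
[-0.016  0.097  0.106]
[-0.022  0.091  0.11 ]
[-0.016  0.1    0.114]
[-0.02   0.083  0.116]
[-0.017  0.095  0.12 ]
[-0.015  0.065  0.125]
```

Emit:
{"fn": "servo_tool", "kwargs": {"plan": [[[0.01,-0.008,0,0.004,0],[0.01,-0.016,0,0.008,0],[0.01,-0.024,0,0.013,0],[0.01,-0.033,0,0.019,0],[0.01,-0.04,0,0.024,0],[0.01,-0.046,0,0.03,0],[0.01,-0.05,0,0.037,0],[0.01,-0.051,-0.001,0.045,0],[0.01,-0.051,-0.001,0.053,0],[0.01,-0.051,-0.001,0.061,0],[0.01,-0.051,-0.001,0.069,0]]]}}

```text
time_s: 37.45
tool_pos: [0.5026, 0.0498, 0.0592]
tool_rot: [178.6, 1.3, 100.6]
force: [1.5, -2.7, 2.5]
grip_width: 0.0298
```

```bash
python3 tilt.py 0.078 100 125
```

```text
{'time_s': 37.45, 'tool_pos': [0.503, 0.05, 0.059], 'tool_rot': [178.593, 1.292, 100.622], 'force': [1.516, -2.659, 2.453], 'grip_width': 0.03}
[-0.0711  0.0771  0.0592] [ 0.00591799 -0.00189536  0.03799459]
[-0.039  0.102  0.055]
[-0.051  0.103  0.069]
[-0.053  0.063  0.078]
[-0.045  0.06   0.084]
[-0.046  0.063  0.086]
[-0.049  0.075  0.088]
[-0.026  0.071  0.092]
[-0.096  0.089  0.15 ]
```

Emit:
{"fn": "servo_tool", "kwargs": {"plan": [[[0.01,0.002,-0.001,0.008,0],[0.01,0.004,-0.001,0.016,0],[0.01,0.006,-0.001,0.024,0],[0.01,0.007,-0.001,0.03,0],[0.01,0.007,-0.001,0.035,0],[0.01,0.007,-0.001,0.037,0],[0.01,0.007,-0.001,0.037,0],[0.01,0.007,-0.001,0.037,0]]]}}

```text
time_s: 38.17
tool_pos: [0.5012, 0.0567, 0.0209]
tool_rot: [178.6, 1.2, 100.6]
force: [4.5, -0.7, 3.5]
grip_width: 0.0293
```

Emit:
{"fn": "servo_tool", "kwargs": {"plan": [[[0.045,0,0,0.001,0],[0.045,0,0,0.001,0],[0.045,0,0,0.001,0],[0.045,0,0,0.001,0],[0.045,0,0,-0.03,0],[0.045,0,0,-0.07,0],[0.045,0,0,-0.11,0],[0.045,0,0,-0.15,0],[0.045,0,0,-0.19,0],[0.045,-0.04,0,-0.23,0],[0.045,-0.08,0,-0.27,0],[0.045,-0.12,0,-0.31,0]]]}}

```text
time_s: 39.17
tool_pos: [0.5088, -0.0258, 0.3024]
tool_rot: [178.7, 1.2, 100.8]
force: [0.8, -1.2, -1.0]
grip_width: 0.0449
```

Emit:
{"fn": "servo_tool", "kwargs": {"plan": [[[0,-0.02,0.03,-0.04,0],[0,-0.02,0.06,-0.08,0],[0,-0.02,0.08,-0.1,0],[0,-0.02,0.08,-0.1,0],[0,-0.02,0.08,-0.1,0]]]}}

```text
time_s: 39.58
tool_pos: [0.59, -0.0281, 0.4054]
tool_rot: [178.6, 1.3, 100.8]
force: [0.5, -0.1, -0.5]
grip_width: 0.0193
```

```bash
python3 - <<'E'
from h import *
o=st(); print(incase(o['tool_pos']).round(4))
c=cam('top');s=cam('side'); W=incase(pts(c)); h=cv2.cvtColor(c['image'],cv2.COLOR_RGB2HSV)
for nm,lo,hi in(('g',50,85),('o',4,18),('b',100,125)):
    m=(abs(W[...,0])<.1)&(abs(W[...,1])<.125)&(W[...,2]<.1)&(h[...,0]>=lo)&(h[...,0]<=hi)&(h[...,1]>110)
    print(nm,m.sum(),np.nanpercentile(W[m],[2,50,98],axis=0).round(3).tolist() if m.any() else '')
cv2.imwrite('pics/p3.png',np.hstack([cv2.resize(c['image'][100:300,120:380],(416,320)),cv2.resize(s['image'][140:360,270:510],(349,320))])[:,:,::-1])
E
```

```text
{'time_s': 39.583, 'tool_pos': [0.59, -0.028, 0.405], 'tool_rot': [178.61, 1.262, 100.812], 'force': [0.492, -0.145, -0.485], 'grip_width': 0.019}
[-0.1639  0.0058  0.4054]
g 64 [[0.051, -0.098, 0.057], [0.058, -0.083, 0.063], [0.062, -0.063, 0.069]]
o 12 [[0.067, -0.029, 0.016], [0.069, -0.021, 0.057], [0.081, -0.009, 0.066]]
b 0
```

View pics/p3.png

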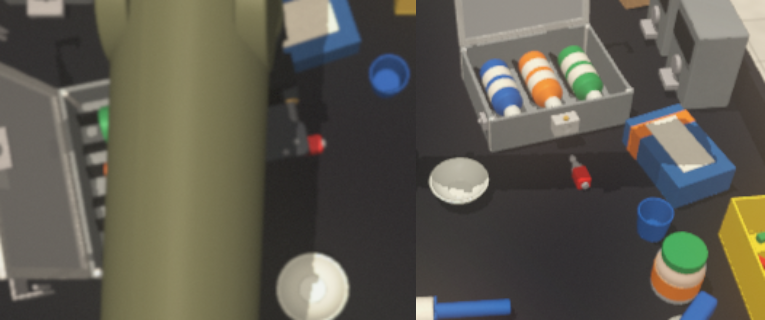

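Emit:
{"fn": "servo_tool", "kwargs": {"plan": [[[0,0.035,0.003,0,0],[0,0.07,0.005,0,0],[0,0.11,0.005,0,0],[0,0.15,0.005,0,0],[0,0.19,0.005,0,0],[0,0.23,0.005,0,0],[0,0.27,0.005,0,0],[0,0.305,0.005,0,0],[0,0.335,0.005,0,0],[0,0.36,0.005,0,0],[0,0.37,0.005,0,0],[0,0.37,0.005,0,0]]]}}

```text
time_s: 40.68
tool_pos: [0.5209, 0.3375, 0.3934]
tool_rot: [179.1, 1.2, 101.0]
force: [0.9, 1.2, 0.2]
grip_width: 0.0001
```

```bash
python3 - <<'E'
from h import *
o=st(); print(incase(o['tool_pos']).round(4),toolshift([*(H+.207*EX),.245]).round(4), o['qpos'].round(0))
E
```

```text
{'time_s': 40.683, 'tool_pos': [0.521, 0.338, 0.393], 'tool_rot': [179.071, 1.228, 101.045], 'force': [0.894, 1.178, 0.176], 'grip_width': 0.0}
[0.2082 0.0052 0.3934] [0.002  0.0028 0.1485] [-49.  13.  16.  71.  -2.  96. -22.]
```

Emit:
{"fn": "servo_tool", "kwargs": {"plan": [[[0,0.002,0.003,0.03,0],[0,0.002,0.003,0.06,0],[0,0.002,0.003,0.1,0],[0,0.002,0.003,0.135,0],[0,0.002,0.003,0.148,0],[0,0.002,0.003,0.148,0],[0,0.002,0.003,0.148,0]]]}}

```text
time_s: 41.27
tool_pos: [0.527, 0.3359, 0.2464]
tool_rot: [179.1, 1.3, 100.9]
force: [0.0, -0.3, 0.2]
grip_width: 0.0004
```

Emit:
{"fn": "servo_tool", "kwargs": {"plan": [[[0,-0.01,0,0,0],[0,-0.025,0,0,0],[0,-0.04,0,0,0],[0,-0.055,0,0,0],[0,-0.07,0,0,0],[0,-0.085,0,0,0],[0,-0.1,0,0,0],[0,-0.11,0,0,0],[0,-0.12,0,0,0],[0,-0.12,0,0,0]]]}}

```text
time_s: 42.1
tool_pos: [0.55, 0.2144, 0.2484]
tool_rot: [179.2, 1.4, 100.7]
force: [0.0, 0.6, -0.3]
grip_width: 0.0002
```

```bash
cat > lid2.py <<'E'
from h import *
o=st(); print(incase(o['tool_pos']).round(4))
c=cam('side'); P=incase(pts(c)); x,y,z=P[...,0],P[...,1],P[...,2]
# underside/edge of lid, outside the fingers' band: angle about the hinge
m=(abs(y)<.128)&(abs(y)>.06)&(z>.1)&(x<.2)&(x>-.16); r=np.hypot(.108-x,z-.075); m&=(r>.1)&(r<.225)
a=np.degrees(np.arctan2(z-.075,.108-x))[m]; print(m.sum(), np.nanpercentile(a,[10,30,50,70,90]).round(1))
E
python3 lid2.py
```

```text
{'time_s': 42.1, 'tool_pos': [0.55, 0.214, 0.248], 'tool_rot': [179.154, 1.374, 100.72], 'force': [0.036, 0.572, -0.254], 'grip_width': 0.0}
[ 0.0818 -0.0004  0.2484]
1498 [68.3 68.6 68.9 69.2 69.8]
```

Emit:
{"fn": "servo_tool", "kwargs": {"plan": [[[0,0.012,0,0,0],[0,0.012,0,-0.03,0],[0,0.012,0,-0.052,0],[0.05,0.012,0,-0.052,0],[0.05,0,0,-0.052,0],[0.05,-0.015,0,-0.052,0],[0.05,-0.015,0,-0.052,0],[0.05,-0.015,0,-0.052,0],[0.05,-0.015,0,-0.052,0]]], "force": 50}}

```text
time_s: 42.9
tool_pos: [0.5514, 0.2018, 0.3001]
tool_rot: [179.2, 1.3, 100.7]
force: [-0.7, 1.0, 0.3]
grip_width: 0.0329
```

```bash
python3 - <<'E'
from h import *
o=st(); print(incase(o['tool_pos']).round(4),toolshift([*(H+.066*EX),.262]).round(4))
c=cam('side'); W=incase(pts(c)); 
cv2.imwrite('pics/bar.png',cv2.resize(c['image'][60:220,290:450],(600,600),interpolation=cv2.INTER_CUBIC)[:,:,::-1])
E
```

```text
{'time_s': 42.9, 'tool_pos': [0.551, 0.202, 0.3], 'tool_rot': [179.208, 1.339, 100.736], 'force': [-0.656, 0.968, 0.254], 'grip_width': 0.033}
[0.0692 0.0007 0.3001] [-0.0023  0.0001  0.0382]
```

View pics/bar.png

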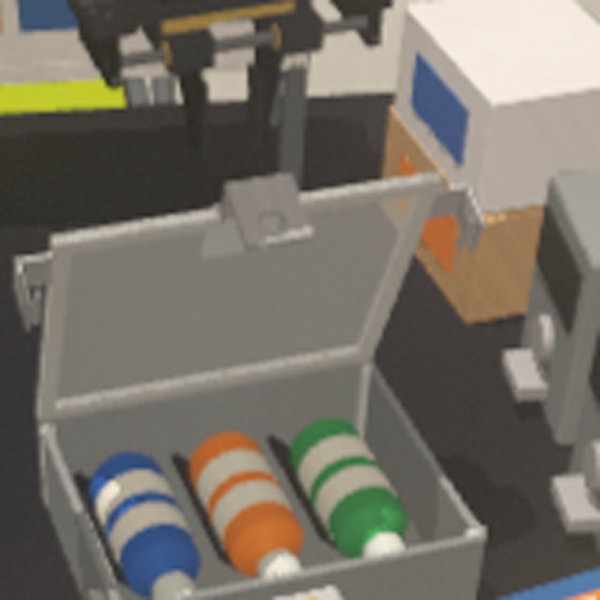

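Emit:
{"fn": "servo_tool", "kwargs": {"plan": [[[0.05,-0.002,0,0,0],[0.05,-0.002,0,0,0],[0.05,-0.002,0,0.02,0],[0.05,-0.002,0,0.038,0],[0.05,-0.002,0,0.038,0],[0.05,-0.002,0,0.038,0],[0.01,-0.002,0,0.038,0],[0.01,-0.002,0,0.038,0],[0.01,-0.002,0,0.038,0],[0.01,-0.002,0,0.038,0],[0.01,-0.002,0,0.038,0],[0.01,-0.002,0,0.038,0]]]}}

```text
time_s: 43.95
tool_pos: [0.5554, 0.2003, 0.2632]
tool_rot: [178.8, 1.3, 100.8]
force: [7.8, 3.1, -3.3]
grip_width: 0.0234
```

Emit:
{"fn": "servo_tool", "kwargs": {"plan": [[[0.01,-0.013,0,0.0035,0],[0.01,-0.0272,0,0.0078,0],[0.01,-0.043,0,0.0145,0],[0.01,-0.0592,0,0.0227,0],[0.01,-0.074,0,0.032,0],[0.01,-0.0881,0,0.043,0],[0.01,-0.101,0,0.055,0],[0.01,-0.113,0,0.0679,0],[0.01,-0.1235,0,0.082,0],[0.01,-0.1333,0,0.0969,0],[0.01,-0.1333,0,0.0969,0]]]}}

```text
time_s: 44.87
tool_pos: [0.5815, 0.067, 0.1659]
tool_rot: [178.9, 1.2, 100.7]
force: [1.2, 4.3, -4.9]
grip_width: 0.0235
```

```bash
cat > arc.py <<'E'
from h import *
o=st(); print(incase(o['tool_pos']).round(4))
for a in(25,20,15,12,9.1,7): print(a,toolshift([*(H+(.108-.2025*np.cos(np.radians(a)))*EX),.075+.2025*np.sin(np.radians(a))-.0105]).round(4))
E
python3 arc.py; python3 lid2.py
```

```text
{'time_s': 44.867, 'tool_pos': [0.581, 0.067, 0.166], 'tool_rot': [178.938, 1.177, 100.682], 'force': [1.211, 4.331, -4.945], 'grip_width': 0.024}
[-0.0689 -0.0036  0.1659]
25 [-0.0063 -0.0039  0.0159]
20 [-0.0127 -0.0042  0.0323]
15 [-0.0177 -0.0045  0.0493]
12 [-0.0199 -0.0047  0.0596]
9.1 [-0.0216 -0.0049  0.0697]
7 [-0.0225 -0.005   0.0771]
{'time_s': 44.867, 'tool_pos': [0.581, 0.067, 0.166], 'tool_rot': [178.938, 1.177, 100.682], 'force': [1.211, 4.331, -4.945], 'grip_width': 0.024}
[-0.0689 -0.0036  0.1659]
956 [22.2 23.  23.3 23.9 24.8]
```

Emit:
{"fn": "servo_tool", "kwargs": {"plan": [[[0.01,-0.0063,-0.001,0.016,0],[0.01,-0.0127,-0.002,0.032,0],[0.01,-0.0177,-0.002,0.049,0],[0.01,-0.0199,-0.002,0.058,0],[0.01,-0.021,-0.002,0.064,0],[0.01,-0.0216,-0.002,0.068,0],[0.01,-0.0216,-0.002,0.071,0],[0.01,-0.0216,-0.002,0.073,0],[0.01,-0.0216,-0.002,0.074,0]]]}}

```text
time_s: 45.67
tool_pos: [0.5863, 0.043, 0.0977]
tool_rot: [178.8, 1.2, 100.6]
force: [-9.2, -1.5, 29.7]
grip_width: 0.0233
```

```bash
cat > lid3.py <<'E'
from h import *
o=st(); print(incase(o['tool_pos']).round(4))
for n in('side','top'):
    c=cam(n); P=incase(pts(c)); x,y,z=P[...,0],P[...,1],P[...,2]
    for a in(-.09,-.06,-.03,0,.03,.06):
        m=(abs(x-a)<.012)&(abs(y)<.11)&(abs(y)>.035)&(z>.06)&(z<.14); print(n,a,m.sum(),np.nanmedian(z[m]).round(4) if m.any() else '')
E
python3 lid3.py
```

```text
{'time_s': 45.667, 'tool_pos': [0.586, 0.043, 0.098], 'tool_rot': [178.828, 1.216, 100.65], 'force': [-9.219, -1.476, 29.659], 'grip_width': 0.023}
[-0.0934 -0.0039  0.0977]
side -0.09 353 0.0834
side -0.06 337 0.083
side -0.03 248 0.0829
side 0 141 0.0832
side 0.03 115 0.0834
side 0.06 118 0.0835
top -0.09 172 0.0808
top -0.06 133 0.0804
top -0.03 0 
top 0 0 
top 0.03 0 
top 0.06 253 0.0801
```

Emit:
{"fn": "servo_tool", "kwargs": {"plan": [[[0.01,0,0,-0.003,0],[0.05,0,0,-0.003,0],[0.05,0,0,-0.003,0],[0.05,0,0,-0.003,0],[0.05,0,0,-0.003,0],[0.05,0,0,-0.04,0],[0.05,0,0,-0.07,0],[0.05,-0.03,0,-0.07,0],[0.05,-0.07,0,-0.07,0],[0.05,-0.08,0,-0.07,0],[0.05,-0.08,0,-0.07,0]]]}}

```text
time_s: 46.68
tool_pos: [0.5993, -0.0405, 0.17]
tool_rot: [178.8, 1.4, 100.2]
force: [-0.6, -0.5, 0.6]
grip_width: 0.0496
```

```bash
cat > pin.py <<'E'
from h import *
o=st(); print(incase(o['tool_pos']).round(4))
for n in('side','top'):
    c=cam(n); W=pts(c); h=cv2.cvtColor(c['image'],cv2.COLOR_RGB2HSV); P=incase(W)
    m=(((h[...,0]<6)|(h[...,0]>170))&(h[...,1]>140)&(h[...,2]>70)&(P[...,0]<-.13)&(P[...,0]>-.28)&(abs(P[...,1])<.06))
    if m.sum()>10:
        k,l,S,C=cv2.connectedComponentsWithStats(m.astype(np.uint8)); i=1+np.argmax(S[1:,4]); q=l==i
        a,b=np.nanpercentile(P[q],[3,97],axis=0); print(n,q.sum(),a.round(4),b.round(4),((a+b)/2).round(4))
E
python3 pin.py; python3 lid3.py | grep side
```

```text
{'time_s': 46.683, 'tool_pos': [0.599, -0.041, 0.17], 'tool_rot': [178.809, 1.388, 100.204], 'force': [-0.61, -0.545, 0.613], 'grip_width': 0.05}
[-0.1778 -0.001   0.17  ]
side 141 [-0.2361 -0.0095  0.0036] [-0.2052  0.0121  0.0289] [-0.2206  0.0013  0.0163]
top 74 [-0.2353 -0.0117 -0.0005] [-0.2202  0.0112  0.0269] [-0.2278 -0.0003  0.0132]
side -0.09 335 0.0858
side -0.06 295 0.0853
side -0.03 280 0.0847
side 0 194 0.0845
side 0.03 169 0.0842
side 0.06 150 0.0841
```

Emit:
{"fn": "servo_tool", "kwargs": {"plan": [[[0,0.035,0,0,0.0],[0,0.07,0,0,-0.007],[0,0.086,0,0,-0.007],[0,0.086,0,0,-0.007],[0,0.086,0,0.02,-0.007],[0,0.086,0,0.04,-0.007],[0,0.086,0,0.048,-0.007],[0,0.086,0,0.051,-0.007],[0,0.086,0,0.051,-0.007]]]}}

```text
time_s: 47.63
tool_pos: [0.584, 0.051, 0.1162]
tool_rot: [178.9, 1.2, 101.2]
force: [0.1, 0.3, 1.0]
grip_width: 0.0024
```

Emit:
{"fn": "servo_tool", "kwargs": {"plan": [[[0,-0.006,0,0,0],[0,-0.006,0,0,0],[0,-0.006,0,0.003,0],[0,-0.006,0,0.005,0],[0,-0.006,0,0.007,0],[0,-0.006,0,0.007,0]]]}}

```text
time_s: 48.13
tool_pos: [0.5866, 0.0441, 0.1146]
tool_rot: [178.7, 1.1, 101.1]
force: [-9.6, -2.6, 25.1]
grip_width: 0.0004
```

```bash
python3 lid3.py | grep -v top
```

```text
{'time_s': 48.133, 'tool_pos': [0.587, 0.044, 0.115], 'tool_rot': [178.747, 1.138, 101.111], 'force': [-9.592, -2.6, 25.083], 'grip_width': 0.0}
[-0.0924 -0.0044  0.1146]
side -0.09 350 0.0834
side -0.06 353 0.0829
side -0.03 310 0.083
side 0 205 0.0832
side 0.03 143 0.0834
side 0.06 140 0.0833
```

Emit:
{"fn": "servo_tool", "kwargs": {"plan": [[[0,0,0,-0.01,0],[0.05,0,0,-0.04,0],[0.05,0,0,-0.06,0],[0.05,-0.03,0,-0.06,0],[0.05,-0.07,0,-0.06,0],[0.05,-0.11,0,-0.06,0],[0.05,-0.133,0,-0.06,0.005],[0.05,-0.133,0,-0.06,0.005],[0.05,-0.133,0,-0.06,0.005]]]}}

```text
time_s: 48.98
tool_pos: [0.6107, -0.0878, 0.1774]
tool_rot: [178.7, 1.2, 100.6]
force: [0.6, 1.4, -0.6]
grip_width: 0.045
```

```bash
python3 lid3.py | grep side; python3 pin.py
```

```text
side -0.09 279 0.0833
side -0.06 217 0.0833
side -0.03 195 0.0831
side 0 161 0.0832
side 0.03 162 0.0833
side 0.06 179 0.0834
{'time_s': 49.083, 'tool_pos': [0.611, -0.084, 0.177], 'tool_rot': [178.726, 1.07, 100.889], 'force': [0.375, -0.101, 0.686], 'grip_width': 0.048}
[-0.2228 -0.0041  0.177 ]
side 142 [-0.2353 -0.0093  0.0034] [-0.2051  0.0121  0.0281] [-0.2202  0.0014  0.0157]
```

```bash
cat >> h.py <<'E'
def tocase(x,y,z): return toolshift([*(H+x*EX+y*EY),z]).round(4)
E
python3 -c "
from h import *
st();print(tocase(-.222,0,.06),tocase(-.222,0,.005))"
```

```text
{'time_s': 49.183, 'tool_pos': [0.611, -0.083, 0.177], 'tool_rot': [178.731, 1.076, 100.984], 'force': [0.742, 0.258, 0.154], 'grip_width': 0.049}
[ 0.0023 -0.0069  0.1169] [ 0.0033 -0.0081  0.1719]
```

Emit:
{"fn": "servo_tool", "kwargs": {"plan": [[[0.05,0.002,-0.006,0.04,0.003],[0.05,0.002,-0.007,0.08,0.003],[0.05,0.002,-0.007,0.117,0.003],[0.05,0.003,-0.008,0.117,0.003],[0.05,0.003,-0.008,0.15,0.003],[0.05,0.003,-0.008,0.165,0.003],[0.05,0.003,-0.008,0.171,0.003],[0.05,0.003,-0.008,0.171,0.003]]]}}

```text
time_s: 49.85
tool_pos: [0.6066, -0.0833, 0.006]
tool_rot: [178.8, 1.0, 100.9]
force: [0.6, 0.7, -0.0]
grip_width: 0.0501
```

```bash
python3 -c "
from h import *
o=st();print(incase(o['tool_pos']).round(4),tocase(-.222,0,.005))"
```

```text
{'time_s': 49.85, 'tool_pos': [0.607, -0.083, 0.006], 'tool_rot': [178.787, 1.046, 100.898], 'force': [0.647, 0.658, -0.038], 'grip_width': 0.05}
[-2.213e-01 -1.000e-04  6.000e-03] [-0.0007 -0.0002  0.001 ]
```

Grip the pin, lift to bore height.

Emit:
{"fn": "servo_tool", "kwargs": {"plan": [[[0.01,0,0,0.001,0],[0.01,0,0,0.001,0],[0.01,0,0,0.001,0],[0.01,0,0,0.001,0],[0.01,0,0,0.001,0],[0.01,0,0,0.001,0],[0.01,0,0,0.001,0]]], "force": 40}}

```text
time_s: 50.43
tool_pos: [0.6072, -0.0833, 0.0059]
tool_rot: [178.7, 1.0, 100.9]
force: [-1.7, 0.7, 5.3]
grip_width: 0.0237
```

Emit:
{"fn": "servo_tool", "kwargs": {"plan": [[[0.01,0,0,-0.012,0],[0.01,0,0,-0.024,0],[0.01,0,0,-0.032,0],[0.01,0,0,-0.032,0],[0.01,0,0,-0.032,0]]]}}

```text
time_s: 50.85
tool_pos: [0.607, -0.0829, 0.0388]
tool_rot: [178.6, 1.1, 100.9]
force: [-0.5, -0.6, -0.8]
grip_width: 0.0236
```

```bash
python3 pin.py; python3 - <<'E'
from h import *
s=pickle.load(open('last_side.pkl','rb'))
cv2.imwrite('pics/pin2.png',cv2.resize(s['image'][180:280,320:440],(720,600),interpolation=cv2.INTER_CUBIC)[:,:,::-1])
P=incase(pts(s)); h=cv2.cvtColor(s['image'],cv2.COLOR_RGB2HSV)
m=(P[...,0]<-.138)&(P[...,0]>-.21)&(abs(P[...,1])<.02)&(P[...,2]>.02)&(P[...,2]<.07)&(h[...,2]>90)&(h[...,1]<90)
for a in np.arange(-.21,-.135,.01):
    q=m&(P[...,0]>a)&(P[...,0]<a+.01)
    if q.sum()>2: print(a.round(3),q.sum(),np.nanmedian(P[q],0).round(4),np.nanmax(P[q][:,2]).round(4))
for x in(-.169,-.175): print(tocase(x,-.002,.037))
E
```

```text
{'time_s': 50.85, 'tool_pos': [0.607, -0.083, 0.039], 'tool_rot': [178.621, 1.053, 100.89], 'force': [-0.477, -0.574, -0.83], 'grip_width': 0.024}
[-0.2209 -0.0006  0.0388]
side 104 [-0.2344 -0.0098  0.0397] [-0.2073  0.0116  0.0617] [-0.2208  0.0009  0.0507]
[ 0.0516  0.0024 -0.0003]
[ 0.0456  0.0024 -0.0001]
```

View pics/pin2.png

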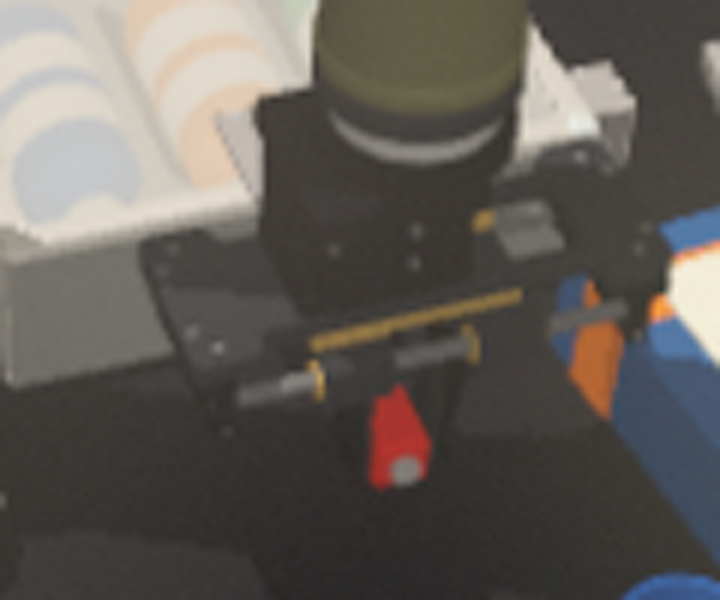

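Emit:
{"fn": "servo_tool", "kwargs": {"plan": [[[0.01,0.008,0.0015,0,0],[0.01,0.016,0.0015,0,0],[0.01,0.022,0.0015,0,0],[0.01,0.028,0.0018,0,0],[0.01,0.034,0.0018,0,0],[0.01,0.038,0.0018,0,0],[0.01,0.038,0.0018,0,0]]]}}

```text
time_s: 51.53
tool_pos: [0.601, -0.0435, 0.0372]
tool_rot: [178.7, 1.0, 101.0]
force: [0.8, 0.7, 0.1]
grip_width: 0.0238
```

Emit:
{"fn": "servo_tool", "kwargs": {"plan": [[[0.01,0.005,0,-0.001,0],[0.01,0.01,0,-0.001,0],[0.01,0.014,0,-0.001,0],[0.01,0.018,0,-0.001,0],[0.01,0.021,0,-0.001,0],[0.01,0.021,0,-0.001,0]]]}}

```text
time_s: 52.03
tool_pos: [0.5977, -0.0249, 0.038]
tool_rot: [178.6, 1.2, 100.9]
force: [4.2, -5.8, -3.3]
grip_width: 0.0233
```

```bash
python3 pin.py
```

```text
{'time_s': 52.033, 'tool_pos': [0.598, -0.025, 0.038], 'tool_rot': [178.605, 1.186, 100.932], 'force': [4.193, -5.83, -3.26], 'grip_width': 0.023}
[-0.1622 -0.0024  0.038 ]
side 101 [-0.1764 -0.012   0.0357] [-0.1459  0.0109  0.0617] [-0.1612 -0.0006  0.0487]
```

Emit:
{"fn": "servo_tool", "kwargs": {"plan": [[[0.01,0.003,0,0,0],[0.01,0.006,0,0,0],[0.01,0.008,0,0,0],[0.01,0.009,0,0,0],[0.01,0.009,0,0,0]]]}}

```text
time_s: 52.55
tool_pos: [0.5977, -0.0248, 0.0383]
tool_rot: [178.5, 1.8, 100.6]
force: [6.0, -15.3, -4.3]
grip_width: 0.0236
```

```bash
python3 pin.py
```

```text
{'time_s': 52.55, 'tool_pos': [0.598, -0.025, 0.038], 'tool_rot': [178.466, 1.781, 100.638], 'force': [6.014, -15.332, -4.291], 'grip_width': 0.024}
[-0.1621 -0.0023  0.0383]
side 103 [-0.1764 -0.0114  0.0376] [-0.1482  0.0104  0.0609] [-0.1623 -0.0005  0.0492]
```

Emit:
{"fn": "servo_tool", "kwargs": {"plan": [[[0.01,-0.004,0,0,0],[0.05,-0.008,0,0,0],[0.05,-0.008,0,0,0],[0.05,-0.008,0,0,0],[0.05,-0.008,0,-0.02,0],[0.05,-0.008,0,-0.05,0],[0.05,-0.03,0,-0.06,0],[0.05,-0.06,0,-0.06,0],[0,-0.07,0,-0.06,0],[0,-0.07,0,-0.06,0],[0,-0.07,0,-0.06,0]]]}}

```text
time_s: 53.57
tool_pos: [0.6081, -0.0913, 0.0998]
tool_rot: [178.5, 1.7, 100.6]
force: [0.3, 0.9, 0.9]
grip_width: 0.0369
```

```bash
python3 pin.py; python3 - <<'E'
from h import *
s=pickle.load(open('last_side.pkl','rb')); W=pts(s)
h=cv2.cvtColor(s['image'],cv2.COLOR_RGB2HSV); m=((h[:,:,0]<6)|(h[:,:,0]>172))&(h[:,:,1]>150)&(h[:,:,2]>90); m[:,:330]=0;m[:,420:]=0;m[:190]=0;m[270:]=0
v,u=np.nonzero(m); print(u.min(),u.max(),v.min(),v.max(),np.nanmin(W[m],0).round(3),np.nanmax(W[m],0).round(3),np.nanmedian(W[m],0).round(3))
E
```

```text
{'time_s': 53.567, 'tool_pos': [0.608, -0.091, 0.1], 'tool_rot': [178.533, 1.693, 100.586], 'force': [0.279, 0.894, 0.947], 'grip_width': 0.037}
[-2.294e-01 -1.000e-04  9.980e-02]
side 47 [-0.1793 -0.0006  0.0165] [-0.147   0.0101  0.059 ] [-0.1631  0.0048  0.0377]
372 384 232 245 [ 0.585 -0.103  0.003] [0.612 0.009 0.125] [ 0.589 -0.034  0.048]
```

Emit:
{"fn": "servo_tool", "kwargs": {"plan": [[[0,0,0,0,0],[0,0,0,0,0],[0,0,0,0,0],[0,0,0,0.03,0],[0,0,0,0.06,0],[0,0,0,0.068,0],[0,0,0,0.068,0],[0,0.01,0.001,0.068,0],[0,0.02,0.001,0.068,0],[0,0.028,0.002,0.068,0],[0,0.034,0.002,0.068,0],[0,0.038,0.002,0.068,0]]]}}

```text
time_s: 54.67
tool_pos: [0.6062, -0.053, 0.032]
tool_rot: [178.4, 1.8, 100.8]
force: [-0.2, -1.3, -0.2]
grip_width: 0.0005
```

Emit:
{"fn": "servo_tool", "kwargs": {"plan": [[[0,0.002,0,0,0],[0,0.004,0,0,0],[0,0.006,0,0,0],[0,0.008,0,0,0],[0,0.01,0,0,0],[0,0.01,0,0,0]]]}}

```text
time_s: 55.17
tool_pos: [0.6062, -0.0503, 0.0334]
tool_rot: [178.2, 2.2, 100.6]
force: [2.7, -12.3, 2.4]
grip_width: 0.0003
```

Emit:
{"fn": "servo_tool", "kwargs": {"plan": [[[0,0.006,0,0,0],[0,0.01,0,0,0],[0,0.012,0,0,0],[0,0.012,0,0,0]]]}}

```text
time_s: 55.5
tool_pos: [0.6061, -0.0501, 0.0347]
tool_rot: [178.0, 3.0, 100.2]
force: [3.6, -19.5, 0.1]
grip_width: 0.0002
```

Emit:
{"fn": "servo_tool", "kwargs": {"plan": [[[0,-0.02,0,0,0],[0,-0.05,0,-0.01,0],[0,-0.09,0,-0.04,0],[0,-0.12,0,-0.08,0],[0,-0.15,-0.03,-0.12,0],[0,-0.18,-0.06,-0.15,0],[0,-0.2,-0.09,-0.18,0],[0,-0.22,-0.11,-0.2,0],[0,-0.22,-0.11,-0.2,0],[0,-0.22,-0.11,-0.2,0]]]}}

```text
time_s: 56.33
tool_pos: [0.5249, -0.2853, 0.2484]
tool_rot: [177.6, 3.3, 99.5]
force: [-0.8, -1.7, 0.1]
grip_width: 0.0005
```

```bash
python3 pin.py; python3 lid3.py|grep side; python3 - <<'E'
from h import *
s=pickle.load(open('last_side.pkl','rb')); W=pts(s)
h=cv2.cvtColor(s['image'],cv2.COLOR_RGB2HSV); m=((h[:,:,0]<6)|(h[:,:,0]>172))&(h[:,:,1]>150)&(h[:,:,2]>90); m[:,:330]=0;m[:,420:]=0;m[:190]=0;m[270:]=0
v,u=np.nonzero(m); print(u.min(),u.max(),v.min(),v.max(),np.nanmedian(W[m],0).round(3))
cv2.imwrite('pics/final.png',cv2.resize(s['image'][130:400,270:630],(800,600),interpolation=cv2.INTER_CUBIC)[:,:,::-1])
E
```

```text
{'time_s': 56.333, 'tool_pos': [0.525, -0.285, 0.248], 'tool_rot': [177.592, 3.334, 99.548], 'force': [-0.76, -1.705, 0.077], 'grip_width': 0.0}
[-0.4044  0.118   0.2484]
top 171 [-0.1752 -0.0158  0.0362] [-0.1456  0.0077  0.0564] [-0.1604 -0.004   0.0463]
side -0.09 14 0.0836
side -0.06 165 0.0831
side -0.03 136 0.0829
side 0 126 0.0833
side 0.03 120 0.0834
side 0.06 153 0.0831Traceback (most recent call last):
  File "<stdin>", line 4, in <module>
    return umr_minimum(a, axis, None, out, keepdims, initial, where)
ValueError: zero-size array to reduction operation minimum which has no identity
```

Emit:
{"fn": "servo_tool", "kwargs": {"plan": [[[0,0,-0.04,-0.04,0],[0,0,-0.07,-0.08,0],[0,0,-0.07,-0.12,0],[0,0,-0.07,-0.16,0],[0,0,-0.07,-0.16,0],[0,0,-0.07,-0.16,0]]]}}

```text
time_s: 57.03
tool_pos: [0.4545, -0.28, 0.4023]
tool_rot: [177.7, 3.1, 100.4]
force: [-0.4, 0.1, -0.5]
grip_width: 0.0004
```

```bash
python3 - <<'E'
from h import *
st()
t=cam('top'); s=cam('side')
h=cv2.cvtColor(t['image'],cv2.COLOR_RGB2HSV); R_=h[:,:,0]
mm=(((R_<6)|(R_>170))&(h[:,:,1]>120)&(h[:,:,2]>120)); mm[:,320:]=0;mm[:,:270]=0;mm[:150]=0;mm[230:]=0
v,u=np.nonzero(mm); print('top pin',u.mean(),v.mean(),u.min(),u.max(),v.min(),v.max()) if len(u) else print('top pin hidden')
h=cv2.cvtColor(s['image'],cv2.COLOR_RGB2HSV); m=((h[:,:,0]<6)|(h[:,:,0]>172))&(h[:,:,1]>150)&(h[:,:,2]>90); m[:,:330]=0;m[:,420:]=0;m[:190]=0;m[270:]=0
v,u=np.nonzero(m); print('side pin',u.min(),u.max(),v.min(),v.max()) if len(u) else print('side hidden')
cv2.imwrite('pics/final.png',np.vstack([cv2.resize(s['image'],(480,360)),cv2.resize(t['image'],(480,360))])[:600,:,::-1])
cv2.imwrite('pics/final.png',np.hstack([cv2.resize(s['image'][130:430,150:600],(480,320)),cv2.resize(t['image'][80:290,130:340],(320,320))])[:,:,::-1])
E
```

```text
{'time_s': 57.033, 'tool_pos': [0.454, -0.28, 0.402], 'tool_rot': [177.669, 3.054, 100.42], 'force': [-0.39, 0.143, -0.471], 'grip_width': 0.0}
top pin 287.69060773480663 191.1988950276243 280 295 185 198
side pin 371 383 230 244
```

View pics/final.png

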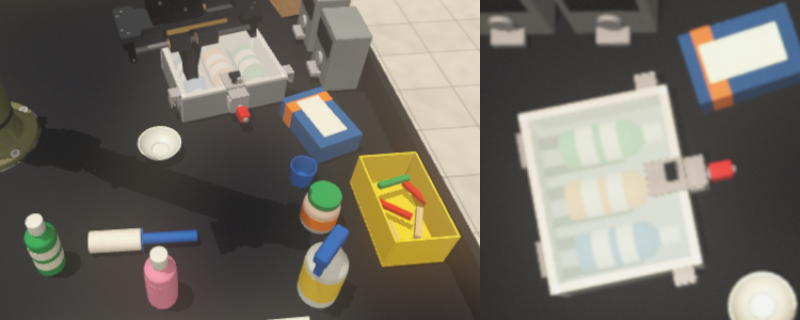

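The pin's pixel extents match the home position from the start (top u 280–295, side v 230–244). The lid is flat and all three bottles are visible in their cradles through it. I'm handing the job in.

```bash
python3 -c "
from h import *
print(env.sign_off())"
```

```text
the job is handed in; nothing more can be done
None
```

The case is packed, shut and pinned, and I handed the job in at about 57 s of the 210 s allowed. I pulled the pin, opened the lid to its stop (about 100°), and laid the green, orange and blue bottles in cradles 0, 1 and 2 with caps towards the hasp. I then shut the lid and pushed the pin home.

**Last checks:**
- **Lid:** it reads flat, with the same height front to back within 1 mm. After the first press it stood about 0.01 rad open once I let go, so I pressed again with 25 N and it stayed flat.
- **Pin:** it stopped at about 15 N in the grip and again at about 19 N when pushed on its end. Its outline in both cameras is within 1 pixel of where it was at the start.
- **Bottles:** all three show through the lid in their own cradles. I took the green one farther to the robot's left and left the pink bottle and the other green one alone.
- **Other things on the counter:** none looked moved in the final pictures, but I judged that by eye and did not measure each one.

**What went less cleanly:**
- My first grip on the green bottle was about 8 mm off centre, so I set it down and took it again.
- The tool had tilted about 3° by the end.
- I saw no bottle knocked aside during the run.

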